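# Pinwheel layer of cartons from the roll-top store

### The job

Roll the store's slatted shutter fully up by its black pull and leave it up, then complete the layer on the little pallet slab: the two cartons in the store and the one on the bench go flat into the three free printed outlines, so that with the carton already laid they make the interlocking pinwheel. Set the cartons down gently, without dropping them, and leave everything else on the bench where it is.

Things in the scene. Friction and masses are not known exactly. Their poses are not given: they have to be found in the camera images.
- store: Grey roll-top bench store, 452 deep (x) x 374 wide (y) x 256 high; does not move. Origin: centre of its underside; front towards its -x, z up. Half-disc cheeks (radius 226 about the shutter's axis, inner faces at y = +-175) carry the curved tracks. Front sill 12 thick at x = -195, 106 high; the rear, x > 15, is roofed by a fixed curved shell.
- shelf_foot (a point): Foot of the plain shelf inside the store, on its top surface at mid-width: x = -150, z = 62 in the store's frame. From here the shelf slopes up at 30 degrees towards the store's rear, along its (cos 30, 0, sin 30), for 150. A stop 18 high stands across its foot.
- shutter (a joint): The store's tambour shutter: wooden slats behind an aluminium leading slat, on circular tracks about point store_axis. Radians: 0 fully down (closed, stop), 1.15 fully up (open, stop); growing lifts the front edge up and back, a positive rotation about the store's +y. It stays where it is left and needs 4 to 6 N along the arc at the pull.
- store_axis (a point): The axis of the shutter's track (along the store's y), in the middle of the store's width, 30 above the store's underside.
- shutter_pull (a point): Grip point inside the shutter's black pull, a block 26 wide along the store's y (grip these two faces), 20 along the arc, standing 45 out from the slat (outer face at radius 213 from store_axis). This point is at radius 241, 25.5 degrees above the store's -x direction when the joint is 0, and turns with it. Its axes turn with the shutter; y is the store's y.
- slab: Plywood pallet slab on three runners, 190 x 190 x 32 high, does not move. Origin: centre of its underside, z up; top face 32 above the origin. Four blue outlines of 110 x 54 printed on it form a pinwheel (170 square over all, 6 between neighbours, an empty 62 x 62 square in the middle).
- place1 (a point): Where the centre of a carton laid in outline 1 belongs: 23 above the slab's top face. The outline's long side lies along the slab's x axis; its half towards +x borders the empty square in the middle of the pinwheel.
- place2 (a point): Where the centre of a carton laid in outline 2 belongs: 23 above the slab's top face. The outline's long side lies along the slab's y axis; its half towards +y borders the empty square in the middle of the pinwheel.
- place3 (a point): Where the centre of a carton laid in outline 3 belongs: 23 above the slab's top face. The outline's long side lies along the slab's x axis; its half towards -x borders the empty square in the middle of the pinwheel.
- place4 (a point): Where the centre of a carton laid in outline 4 belongs: 23 above the slab's top face. The outline's long side lies along the slab's y axis; its half towards -y borders the empty square in the middle of the pinwheel.
- carton1_mid (a point): Centre of a closed cardboard carton 110 (x) x 54 (y) x 46 (z), about 0.18 kg. Cartons 1 to 3 are alike: any may go to any of outlines 2 to 4, either way round. This one starts in the store's left half (+y), lying on the sloping shelf with its lower end at the stop, x pointing up the slope.
- carton2_mid (a point): The same kind of carton in the store's right half, lying in the same way.
- carton3_mid (a point): The same kind of carton, lying flat on the bench in front of the label printer (118 high, at the back of the bench; a bench supply 140 high and a soldering station 130 high, with an iron rest 160 high, stand to its right).
- carton4_mid (a point): The same kind of carton, already laid in outline 1 of the slab, where it stays.
- spirit: White bottle with a blue cap, 52 across x 115 high, upright; origin at its underside. Bystander.
- tape: Roll of brown packing tape lying flat, 100 across x 48 high; origin at its underside. Bystander.
- solder: Reel of solder standing on its flange, 66 across x 50 high; origin at its underside. Bystander.
- meter: Yellow multimeter lying flat, 175 x 86 x 44 high; origin at its underside. Bystander.
- parts_tray: Blue divided parts tray 150 x 100 x 28; origin at its underside. Bystander.
- flux: Small amber jar of flux with a black cap, 44 across x 48 high, upright; origin at its underside. Bystander.

How it is judged:
On the way:
1. the shutter is rolled fully up (value of joint shutter above 1.05 rad), for 0.2 s.
At the end, for the whole second after the job is handed in: The carton already laid is still in outline 1 and cartons 1 to 3 fill the other three: each centre within 12 mm of its outline's, lying flat (within 0.1 rad), square to the outline (within 0.12 rad) and at rest; the shutter is still up (joint above 1.0 rad) (distance between carton4_mid and place1 below 0.012 m and angle between the x axis of carton4_mid and the x axis of slab, either way round below 0.12 rad and ((distance between carton1_mid and place2 below 0.012 m and angle between the x axis of carton1_mid and the y axis of slab, either way round below 0.12 rad) or (distance between carton2_mid and place2 below 0.012 m and angle between the x axis of carton2_mid and the y axis of slab, either way round below 0.12 rad) or (distance between carton3_mid and place2 below 0.012 m and angle between the x axis of carton3_mid and the y axis of slab, either way round below 0.12 rad)) and ((distance between carton1_mid and place3 below 0.012 m and angle between the x axis of carton1_mid and the x axis of slab, either way round below 0.12 rad) or (distance between carton2_mid and place3 below 0.012 m and angle between the x axis of carton2_mid and the x axis of slab, either way round below 0.12 rad) or (distance between carton3_mid and place3 below 0.012 m and angle between the x axis of carton3_mid and the x axis of slab, either way round below 0.12 rad)) and ((distance between carton1_mid and place4 below 0.012 m and angle between the x axis of carton1_mid and the y axis of slab, either way round below 0.12 rad) or (distance between carton2_mid and place4 below 0.012 m and angle between the x axis of carton2_mid and the y axis of slab, either way round below 0.12 rad) or (distance between carton3_mid and place4 below 0.012 m and angle between the x axis of carton3_mid and the y axis of slab, either way round below 0.12 rad)) and angle between each of carton1_mid, carton2_mid, carton3_mid, carton4_mid's own z axis and vertical below 0.1 rad and linear speed of each of carton1, carton2, carton3, carton4 below 0.02 m/s and value of joint shutter above 1 rad); the robot touches nothing.
It fails at once if a carton is dropped onto the slab: it comes down there faster than 0.7 m/s, as in a fall of 25 mm ((z of carton1_mid in the frame of slab below 0.1 m and horizontal distance between carton1_mid and slab below 0.12 m and linear speed of carton1 above 0.7 m/s) or (z of carton2_mid in the frame of slab below 0.1 m and horizontal distance between carton2_mid and slab below 0.12 m and linear speed of carton2 above 0.7 m/s) or (z of carton3_mid in the frame of slab below 0.1 m and horizontal distance between carton3_mid and slab below 0.12 m and linear speed of carton3 above 0.7 m/s)).
It fails at once if another thing on the bench (bottle, tape, solder, multimeter, tray, flux jar) is pushed more than 25 mm or tipped (distance of any of spirit, tape, solder, meter, parts_tray, flux from where it was at the start of the episode above 0.025 m or angle between any of spirit, tape, solder, meter, parts_tray, flux's own z axis and vertical above 0.3 rad).
It also fails if it takes over 72 s, if anything falls off the work surface, if the arm or the gripper's body presses on something with over 40 N, if the wrist force passes 120 N, or if a joint passes its speed limit or range.

### The arm

A 7-joint arm with a two-finger parallel gripper is mounted at the origin on the work surface. World frame = base frame: x ahead of the robot, y to its left, z up, the work surface at z = 0. Lengths are in m, angles in rad, forces in N, time in s.
With the tool pointing down it reaches from about 0.4 to 0.85 m from the base axis. Payload 10.4 kg.
Tool frame: the origin (TCP) lies between the finger pads; the fingertips stand tip_extent ahead of it and the grasp point (between the pads) lies 2 mm behind it (tip_extent is the distance from the TCP to the fingertips, in m); z points along the fingers, y is the direction in which the jaws open and shut (so a half turn about z gives the same grasp; the last joint's range is limited). The gripper opens to 87 mm and grips with 3 to 60 N. Pads are 19 mm wide; open, the fingers measure 117 mm over their backs; the gripper's body (75 mm by 190 mm) begins 51 mm behind the grasp point.
Start: joints at [1.224, 0.332, -0.065, 1.46, 0.022, 1.35, -0.088], TCP at [0.199, -0.593, 0.208] pointing down, gripper open.
Joint ranges: [-2.6, 2.6], [-0.5, 2.12], [-1.47, 1.34], [0.16, 2.42], [-1.27, 4.41], [0.06, 2.06], [-2.6, 2.6]. Speed limits (rad/s): [2.22, 2.22, 2.79, 2.79, 3.14, 3.14, 3.14].

### API

Orientations are given as a unit quaternion [x, y, z, w].
In Python, from bench import read_state, camera, camera_params, close_job, tip_extent gives the robot as it stands. The module is installed in compiled form; this text tells all that it offers.
- The arm moves only by the tool send_rows, never from a script. Its argument "steps" is a list of rows, each a list of 7 numbers: the turn, a rotation vector about the tool's x, y, z in degrees, then the shift along the tool's x, y, z in m, then the gripper's target within -1 to 1 (shut at 1, half-way at 0, fully open at -1). In form: [[ax, ay, az, x, y, z, jaw], ...]. A call has exactly 10 rows; each row shifts and turns the pose as measured when the row begins, along the tool's axes as they then stand; what a row does not reach is not made up. A row lasts 1/10 s, in which the tool goes at most 50 mm and 8.59 degrees, less where a joint would pass 70% of its speed; a pose out of reach is approached as far as the arm can. A call with a gripper value outside its range is refused whole. The fingers move at their own pace and stop on an object; "force" is the grip in N (left out, the last holds). Time passes only in rows, so rows that do not move let the fingers close, or fill a call up. It gives the time, the measured TCP pose, the force and the opening at its end, in the units of the state.
- read_state(): the state, without advancing time (a new reading comes with each control period).
- camera(name): name is "scene" or "top" or "wrist"; returns (picture, depth): 384x512x3 uint8, blue, green, red; 384x512 float32, m along the optical axis (not along the pixel's ray), 0 where there is no reading.
- camera_params(name): a dict with "camera_matrix" (3x3 intrinsics, pixels), "world_from_camera" (4x4, takes a point from camera to world coordinates). Camera axes: x right, y down, z forward; pixel columns grow to the right and rows downward; lengths in m; the calibration is good to about 2 mm. A picture is of the moment at which its call begins: read the wrist's pose just before it. camera_params takes no time and is no camera call; for the wrist camera it gives the pose at the moment of the call.
- close_job(): hands the job in, once; it reports no verdict.
The state is a dict: "time": time; "joint_positions": joint angles; "joint_vel": joint speeds; "joint_torque": joint torques, N m; "ee_pos": TCP position; "eef_rot": TCP orientation; "ft_force": force on the tool from outside, world axes, zero at the start; "torque": the same for the moment, N m; "width": finger opening in m.
Only numpy, scipy, OpenCV 4.12 (cv2) and the standard library are available. Lean on these libraries where they do the work, as an engineer would, in place of code of your own. Each camera call takes 0.05 s, during which the arm holds its last target.

## Working session

There is one attempt and no reset: what is moved stays moved. The work goes in short steps, Python scripts to look and compute and a tool call to move; the robot and the scene stay as the last step left them, time stands still between calls to the robot, and variables do not carry over. Pictures are saved under pics/ and viewed, and the job is handed in when it is done.

Besides the shell and the picture viewer there is one more tool, called after "Call:" as a command line: name --pt "numbers of a row" for each row, then --argument value for the rest. send_rows: Moves the arm, as the interface text tells. Its arguments: {"type":"object","properties":{"steps":{"type":"array"},"force":{"type":"number"}},"required":["steps"]}

```bash
mkdir -p pics
cat > h.py <<'E'
import numpy as np, cv2
from bench import *
from scipy.spatial.transform import Rotation as R
E
python3 - <<'E'
from h import *
print(read_state()); print(tip_extent)
for n in ["scene","top","wrist"]:
    p=camera_params(n); im,d=camera(n); cv2.imwrite(f"pics/{n}0.png",im); np.savez(f"/tmp/{n}0.npz",im=im,d=d,K=p["camera_matrix"],T=p["world_from_camera"])
    print(n,p)
E
```

```text
{'time': 0.0, 'joint_positions': array([ 1.2243975 ,  0.33289596, -0.06470229,  1.46095896,  0.02162747,
        1.34988457, -0.08850455]), 'joint_vel': array([ 0.00050394,  0.00078867,  0.00139749,  0.00036745, -0.00012284,
        0.00057217,  0.00044813]), 'joint_torque': array([ 9.42734368e-04, -6.23265624e+01,  2.51352129e-02, -3.89896059e+01,
       -6.14081486e-02,  3.97861737e-02,  1.65172987e-04]), 'ee_pos': array([ 0.19871058, -0.59213511,  0.2072305 ]), 'eef_rot': array([ 9.86920616e-01,  1.61205374e-01, -1.62500775e-04, -7.06761842e-04]), 'ft_force': array([-0.76419538, -0.42533256,  0.22971638]), 'torque': array([-0.03152386,  0.00385801,  0.00762282]), 'width': 0.08701419361075421}
0.017
scene {'camera_matrix': array([[434.86438107,   0.        , 261.68587038],
       [  0.        , 434.86438107, 195.68186886],
       [  0.        ,   0.        ,   1.        ]]), 'world_from_camera': array([[ 0.99982852,  0.01029856, -0.01539043,  0.60694722],
       [ 0.01584451, -0.90593655,  0.42311691, -0.5709916 ],
       [-0.00958526, -0.4232882 , -0.90594438,  1.19479752],
      
[... 342 characters left out ...]
     [-9.99603939e-01, -2.81417504e-02, -8.62163182e-05,
        -7.15867678e-02],
       [ 4.85272612e-03, -1.69351022e-01, -9.85543851e-01,
         1.41779537e+00],
       [ 0.00000000e+00,  0.00000000e+00,  0.00000000e+00,
         1.00000000e+00]])}
wrist {'camera_matrix': array([[339.2241865 ,   0.        , 257.06556569],
       [  0.        , 339.2241865 , 193.90542907],
       [  0.        ,   0.        ,   1.        ]]), 'world_from_camera': array([[ 0.31862381, -0.91404993, -0.25098126,  0.2672177 ],
       [-0.94788052, -0.30758053, -0.08316696, -0.56977901],
       [-0.0011782 ,  0.26439922, -0.9644126 ,  0.3843922 ],
       [ 0.        ,  0.        ,  0.        ,  1.        ]])}
```

View pics/scene0.png

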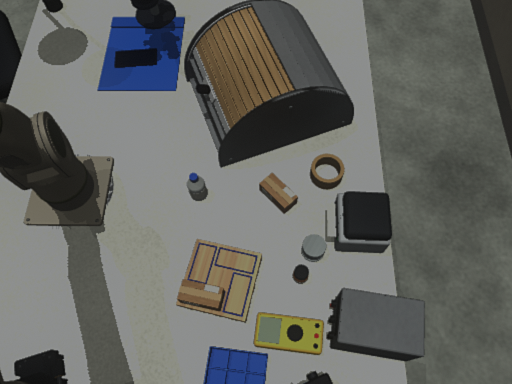

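View pics/top0.png

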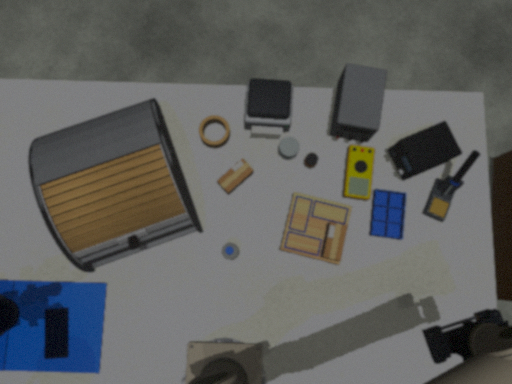

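View pics/wrist0.png

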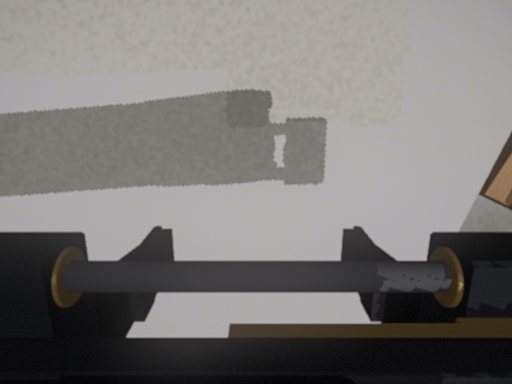

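```bash
cat >> h.py <<'E'
def load(n):
    f=np.load(n); return f["im"],f["d"],f["K"],f["T"]
def cloud(d,K,T):
    v,u=np.mgrid[0:d.shape[0],0:d.shape[1]]
    c=np.stack([(u-K[0,2])/K[0,0]*d,(v-K[1,2])/K[1,1]*d,d],-1)
    return c@T[:3,:3].T+T[:3,3]
def ray(u,v,K,T,z):
    r=T[:3,:3]@np.array([(u-K[0,2])/K[0,0],(v-K[1,2])/K[1,1],1]); s=(z-T[2,3])/r[2]; return T[:3,3]+s*r
E
python3 - <<'E'
from h import *
for n,boxs in [("top",{"slab":(270,185,360,270),"c3":(205,145,265,205),"store":(20,90,210,275)}),("scene",{"slab":(170,230,270,330),"c3":(250,165,305,215),"store":(180,0,360,170)})]:
    im,d,K,T=load(f"/tmp/{n}0.npz")
    P=cloud(d,K,T); np.save(f"/tmp/{n}P.npy",P)
    for k,(a,b,c,e) in boxs.items():
        s=min(800//(c-a),600//(e-b)); cv2.imwrite(f"pics/{n}_{k}.png",cv2.resize(im[b:e,a:c],None,fx=s,fy=s,interpolation=cv2.INTER_CUBIC)); print(n,k,s)
        Z=P[b:e,a:c,2]; print(np.histogram(Z[d[b:e,a:c]>0],bins=np.arange(-.01,.31,.02)))
E
```

```text
top slab 7
(array([3764,  708, 2447,   39,  660,    0,    0,    0,    0,    0,    0,
          0,    0,    0,    0]), array([-0.01,  0.01,  0.03,  0.05,  0.07,  0.09,  0.11,  0.13,  0.15,
        0.17,  0.19,  0.21,  0.23,  0.25,  0.27,  0.29]))
top c3 10
(array([2909,   68,  562,   49,    0,    0,    0,    0,    0,    0,    0,
          0,    0,    0,    0]), array([-0.01,  0.01,  0.03,  0.05,  0.07,  0.09,  0.11,  0.13,  0.15,
        0.17,  0.19,  0.21,  0.23,  0.25,  0.27,  0.29]))
top store 3
(array([14974,   661,   307,   209,   204,   612,   147,   766,  1348,
        1571,  2101,  3394,  6833,  1855,     0]), array([-0.01,  0.01,  0.03,  0.05,  0.07,  0.09,  0.11,  0.13,  0.15,
        0.17,  0.19,  0.21,  0.23,  0.25,  0.27,  0.29]))
scene slab 6
(array([4818,  469, 3660,   80,  923,    0,    0,    0,    0,    0,    0,
          0,    0,    0,    0]), array([-0.01,  0.01,  0.03,  0.05,  0.07,  0.09,  0.11,  0.13,  0.15,
        0.17,  0.19,  0.21,  0.23,  0.25,  0.27,  0.29]))
scene c3 12
(array([1930,  105,  648,   58,    0,    0,    0,    0,    0,    0,    0,
          0,    0,    0,    0]), array([-0.01,  0.01,  0.03,  0.05,  0.07,  0.09,  0.11,  0.13,  0.15,
        0.17,  0.19,  0.21,  0.23,  0.25,  0.27,  0.29]))
scene store 3
(array([11386,   933,   719,   623,   579,   850,   551,   929,  1385,
        1498,  1827,  2656,  4938,  1605,     0]), array([-0.01,  0.01,  0.03,  0.05,  0.07,  0.09,  0.11,  0.13,  0.15,
        0.17,  0.19,  0.21,  0.23,  0.25,  0.27,  0.29]))
```

Run:
```python
from h import *
from scipy.optimize import least_squares
for n,boxs in [("top",{"slab":(270,185,360,270),"c3":(205,145,265,205),"store":(20,90,210,275)}),("scene",{"slab":(170,230,270,330),"c3":(250,165,305,215),"store":(180,0,360,170)})]:
    im,d,K,T=load(f"/tmp/{n}0.npz"); P=np.load(f"/tmp/{n}P.npy")
    def rect(box,z0,z1,plane):
        a,b,c,e=box; Z=P[...,2]; m=np.zeros(Z.shape,np.uint8); m[b:e,a:c]=((Z>z0)&(Z<z1)&(d>0))[b:e,a:c]
        cs,_=cv2.findContours(m,cv2.RETR_EXTERNAL,cv2.CHAIN_APPROX_NONE); ct=max(cs,key=cv2.contourArea)[:,0]
        if plane is None: return
        q=np.array([ray(u,v,K,T,plane)[:2] for u,v in ct],np.float32)
        return cv2.minAreaRect(q*1000)
    print(n,"slab", rect(boxs["slab"],.022,.1,.032))
    print("c4 top",rect(boxs["slab"],.064,.09,.078))
    print("c3 top",rect(boxs["c3"],.036,.056,.046))
    a,b,c,e=boxs["store"]; Q=P[b:e,a:c].reshape(-1,3); Q=Q[(Q[:,2]>.17)&(Q[:,1]>.1)]
    f=lambda p:np.hypot(Q[:,0]*np.cos(p[0])+Q[:,1]*np.sin(p[0])-p[1],Q[:,2]-.03)-p[2]
    best=None
    for a0 in (-.6,-.3,0,.3,.6):
        r=least_squares(f,[a0,.5,.22],loss="soft_l1",f_scale=.003)
        if best is None or r.cost<best.cost: best=r
    p=best.x; print("store yaw,c,r",p,np.median(abs(best.fun)))
    t=-Q[:,0]*np.sin(p[0])+Q[:,1]*np.cos(p[0]); k=abs(best.fun)<.006
    lo,hi=np.percentile(t[k],[.2,99.8]); print("t range",lo,hi, hi-lo)
    tc=(lo+hi)/2; print("store centre",p[1]*np.cos(p[0])-tc*np.sin(p[0]),p[1]*np.sin(p[0])+tc*np.cos(p[0]))
```

```text
top slab ((474.09503173828125, -278.030517578125), (191.02247619628906, 190.21212768554688), 77.34812927246094)
c4 top ((431.0555419921875, -327.5767822265625), (56.14915084838867, 110.92080688476562), 78.27144622802734)
c3 top ((632.2642822265625, -16.848918914794922), (55.42255401611328, 110.27449035644531), 43.7077522277832)
store yaw,c,r [0.37832592 0.69066582 0.21920099] 0.003144224054864253
t range -0.0921207314613857 0.28088334107852203 0.37300407253990775
store centre 0.6069637095972443 0.34281504661236123
scene slab ((474.7348327636719, -276.0162353515625), (191.09719848632812, 193.6912078857422), 77.37458801269531)
c4 top ((433.3246765136719, -328.36083984375), (56.82414627075195, 112.70594024658203), 78.73615264892578)
c3 top ((633.8426513671875, -16.27276611328125), (58.04141616821289, 114.42529296875), 43.75048828125)
store yaw,c,r [0.38052602 0.69168927 0.21964385] 0.0035939900805156133
t range -0.09313703173042032 0.27777755711464497 0.3709145888450653
store centre 0.6079237533758463 0.3426161021948565
```

View pics/top_store.png

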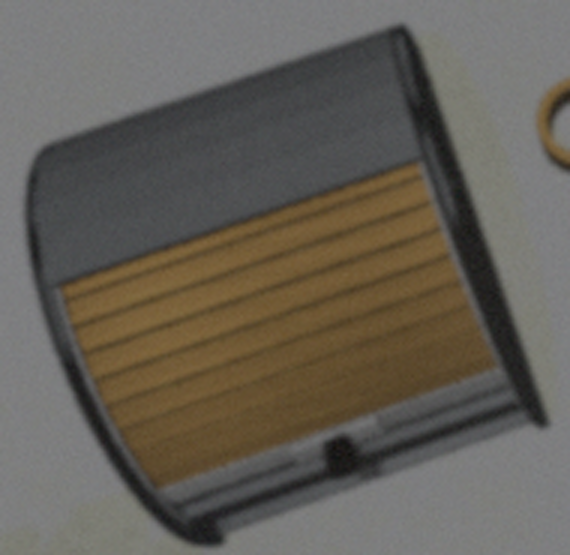

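View pics/scene_slab.png

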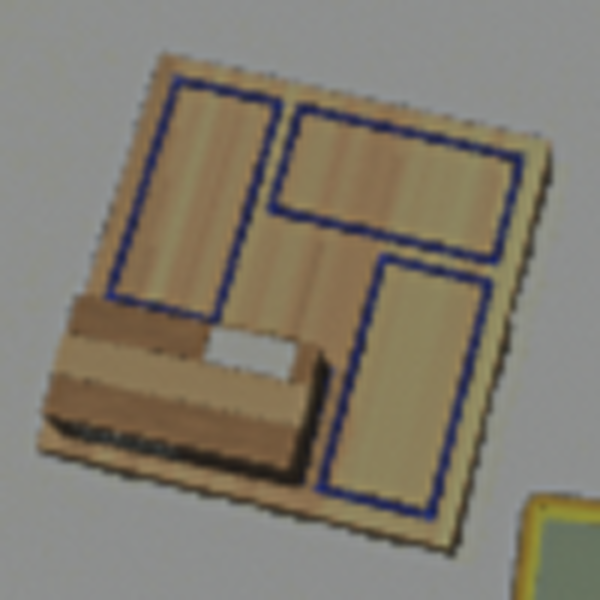

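View pics/scene_store.png

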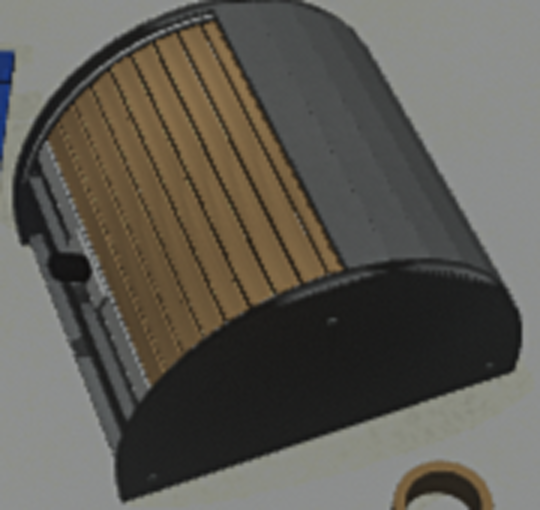

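```bash
cat >> h.py <<'E'
def tri(obs):
    A=[];b=[]
    for u,v,K,T in obs:
        o=T[:3,3]; r=T[:3,:3]@np.array([(u-K[0,2])/K[0,0],(v-K[1,2])/K[1,1],1]); r/=np.linalg.norm(r)
        M=np.eye(3)-np.outer(r,r); A.append(M); b.append(M@o)
    A=np.vstack(A); b=np.hstack(b); x,res,_,_=np.linalg.lstsq(A,b,rcond=None); return x,np.sqrt(res)
E
python3 - <<'E'
from h import *
from scipy.optimize import least_squares
o=[]
for n,box in (("top",(115,225,150,262)),("scene",(190,75,225,105))):
    im,d,K,T=load(f"/tmp/{n}0.npz"); P=np.load(f"/tmp/{n}P.npy")
    a,b,c,e=box; m=(im[b:e,a:c].max(-1)<45).astype(np.uint8)
    k,l,s,ce=cv2.connectedComponentsWithStats(m); print(n,s[1:],ce[1:]); 
    i=1+np.argmax(s[1:,4]); u,v=ce[i]+[a,b]; o.append((u,v,K,T)); 
    q=P[b:e,a:c][l==i]; print(np.median(q,0),q.min(0),q.max(0))
print(tri(o))
# slats fit r=213 only, wood colour
for n in ("top","scene"):
    im,d,K,T=load(f"/tmp/{n}0.npz"); P=np.load(f"/tmp/{n}P.npy")
    hsv=cv2.cvtColor(im,cv2.COLOR_BGR2HSV); m=(hsv[...,1]>90)&(hsv[...,0]<25)&(P[...,1]>.1)&(P[...,2]>.15)
    Q=P[m]; 
    f=lambda p:np.hypot(Q[:,0]*np.cos(p[0])+Q[:,1]*np.sin(p[0])-p[1],Q[:,2]-.03)-.213
    r=least_squares(f,[.38,.69],loss="soft_l1",f_scale=.003); print(n,len(Q),r.x,np.median(abs(r.fun)))
    t=-Q[:,0]*np.sin(r.x[0])+Q[:,1]*np.cos(r.x[0]); print(np.percentile(t,[.5,99.5]),np.percentile(t,[.5,99.5]).mean())
E
```

```text
top [[  0  11  35  18 171]] [[18.1754386  18.57309942]]
[0.40524418 0.26260592 0.15945547] [ 0.34435075 -0.07158677  0.01128976] [0.42347871 0.34489929 1.41779537]
scene [[  0   0  20  30 196]
 [ 11   0   2   5   5]
 [ 22  28   1   1   1]] [[11.66326531 14.12755102]
 [11.6         2.        ]
 [22.         28.        ]]
[0.40404959 0.26491901 0.15337972] [0.33449671 0.24652174 0.01066706] [0.42683935 0.43142207 0.1759473 ]
(array([0.40294358, 0.26431102, 0.153294  ]), array([0.0020194]))
top 9089 [0.37517371 0.6790088 ] 0.0016030910586515845
[-0.06699884  0.26598724] 0.09949419862629659
scene 6437 [0.3787942  0.67865568] 0.001402819407869349
[-0.06769223  0.26604935] 0.09917855974338856
```

Run:
```python
from h import *
y=.377; c=.679
for n,box in (("top",(120,228,150,255)),("scene",(190,78,218,102))):
    im,d,K,T=load(f"/tmp/{n}0.npz"); P=np.load(f"/tmp/{n}P.npy")
    a,b,cc,e=box; Q=P[b:e,a:cc].reshape(-1,3); I=im[b:e,a:cc].max(-1).ravel()
    X=Q[:,0]*np.cos(y)+Q[:,1]*np.sin(y)-c; t=-Q[:,0]*np.sin(y)+Q[:,1]*np.cos(y); z=Q[:,2]-.03
    r=np.hypot(X,z); th=np.degrees(np.arctan2(z,-X))
    k=(r>.224)&(r<.28)&(z>.06)
    print(n,k.sum()); 
    for i in np.argsort(t[k])[::2]: print(np.round([t[k][i]*1e3,r[k][i]*1e3,th[k][i],I[k][i]],1))
```

```text
top 127
[ 55.9 224.1  32.9  91. ]
[ 81.6 242.   31.4  39. ]
[ 81.7 256.   32.4  26. ]
[ 82.1 228.   31.8  57. ]
[ 82.5 251.   33.2  28. ]
[ 82.7 231.1  31.6  44. ]
[ 82.8 248.   31.1  32. ]
[ 82.9 228.1  33.2  50. ]
[ 83.2 258.6  33.4  29. ]
[ 83.7 249.9  34.2  16. ]
[ 83.8 259.4  31.4  37. ]
[ 84.1 251.3  32.4  26. ]
[ 84.9 241.6  33.   32. ]
[ 85.2 257.3  32.1  26. ]
[ 85.9 253.   33.2  29. ]
[ 86.5 224.7  32.6  38. ]
[ 86.7 255.4  32.9  32. ]
[ 86.7 255.9  29.5  52. ]
[ 87.  252.   34.1  26. ]
[ 87.3 255.9  34.2  30. ]
[ 87.7 233.1  34.3  23. ]
[ 87.8 259.3  30.8  47. ]
[ 89.4 242.5  33.9  31. ]
[ 89.6 232.1  33.   27. ]
[ 90.  238.3  35.   25. ]
[ 90.1 235.5  33.   30. ]
[ 91.  257.2  30.6  34. ]
[ 91.  258.9  32.3  24. ]
[ 91.4 255.3  33.5  26. ]
[ 91.7 237.9  33.9  34. ]
[ 92.1 227.   33.   26. ]
[ 92.3 258.3  29.9  58. ]
[ 92.3 260.   31.7  34. ]
[ 93.4 225.7  34.   46. ]
[ 94.2 256.6  32.   25. ]
[ 94.6 248.3  32.9  26. ]
[ 94.7 257.2  33.4  30. ]
[ 94.9 257.6  30.   51. ]
[ 95.4 226.8  34.6  53. ]
[ 95.6 228.7  32.8  30. ]
[ 96.7 258.9  30.8  42. ]
[ 97.  248.2  33.2  24. ]

[... 1441 characters left out ...]
 91.3 248.7  33.4  23. ]
[ 92.  247.   34.2  22. ]
[ 92.6 237.   34.5  22. ]
[ 92.9 257.5  34.5  22. ]
[ 93.6 242.5  34.   22. ]
[ 94.6 248.   33.6  24. ]
[ 95.4 246.1  34.4  22. ]
[ 96.4 257.4  31.8  18. ]
[ 96.5 249.7  33.   23. ]
[ 96.8 229.2  34.8  18. ]
[ 97.7 238.   34.2  22. ]
[ 98.2 250.1  33.5  23. ]
[ 98.5 256.2  33.3  22. ]
[ 99.  240.1  33.8  21. ]
[ 99.1 258.9  33.   21. ]
[ 99.3 233.6  34.   21. ]
[ 99.9 241.3  34.5  20. ]
[100.6 253.3  33.8  21. ]
[102.4 258.2  33.2  25. ]
[102.8 248.4  33.5  21. ]
[103.1 232.4  34.1  26. ]
[104.9 257.7  31.7  37. ]
[105.3 232.6  34.5  57. ]
[105.6 235.5  34.3  49. ]
[106.2 241.3  33.9  46. ]
[107.3 253.1  33.2  22. ]
[110.4 234.9  33.1  45. ]
```

```bash
cat >> h.py <<'E'
YS=.377; CS=.679; TS=.095
cS,sS=np.cos(YS),np.sin(YS)
SX=np.array([cS,sS,0]); SY=np.array([-sS,cS,0]); SZ=np.array([0,0,1.])
SO=CS*SX+TS*SY
def st(x,y,z): return SO+x*SX+y*SY+z*SZ
def Rstore(p):  # tool pitched p deg below horizontal, toward store rear; y=-store y
    p=np.radians(p); z=np.cos(p)*SX-np.sin(p)*SZ; y=-SY; return np.stack([np.cross(y,z),y,z],1)
def Rdown(yawdeg):
    a=np.radians(yawdeg); x=np.array([np.cos(a),np.sin(a),0]); z=np.array([0,0,-1.]); return np.stack([x,np.cross(z,x),z],1)
from scipy.linalg import logm,expm
def T4(Rm,p): T=np.eye(4); T[:3,:3]=Rm; T[:3,3]=p; return T
def cur():
    s=read_state(); return T4(R.from_quat(s["eef_rot"]).as_matrix(),s["ee_pos"])
def plan(wps,T0=None):
    """wps: list of (R,p,N or None)"""
    T=cur() if T0 is None else T0
    for Rm,p,N in wps:
        G=T4(Rm,p); D=np.linalg.inv(T)@G; w=R.from_matrix(D[:3,:3]).as_rotvec(degrees=True); L=np.linalg.norm(D[:3,3])
        if N is None: N=int(max(np.ceil(L/.048),np.ceil(np.linalg.norm(w)/8.3),1))
        xi=np.real(logm(D)); d=expm(xi/N)
        print(N,"rows:",np.round(R.from_matrix(d[:3,:3]).as_rotvec(degrees=True),2),np.round(d[:3,3],4)," ->",np.round(p,3))
        T=G
def status():
    s=read_state(); T=cur(); print("t",round(s["time"],2),"p",np.round(s["ee_pos"],4),"tool z",np.round(T[:3,2],3),"x",np.round(T[:3,0],3),"F",np.round(s["ft_force"],1),"w",round(s["width"],4)); print("J",np.round(s["joint_positions"],2))
    D=T[:3,3]-SO; print("store xyz",np.round([D@SX,D@SY,D@SZ],4))
E
python3 - <<'E'
from h import *
pull=st(-.2059,0,.155); print(pull,SO)
A=Rstore(50)
plan([(Rdown(19),[.50,-.15,.33],None),(Rdown(21),[.42,.15,.30],None),(A,pull-.10*A[:,2],None),(A,pull,None)])
E
```

```text
[0.40490309 0.26249209 0.155     ] [0.5963434  0.33829063 0.        ]
12 rows: [-0.    0.   -0.04] [ 0.0356 -0.0268 -0.0102]  -> [ 0.5  -0.15  0.33]
7 rows: [ 0.    0.   -0.29] [ 0.0038 -0.0442  0.0043]  -> [0.42 0.15 0.3 ]
5 rows: [ 0.04  8.   -0.12] [-0.0112 -0.022   0.0113]  -> [0.345 0.239 0.232]
3 rows: [ 0.  0. -0.] [-0.      0.      0.0333]  -> [0.405 0.262 0.155]
```

Call:
send_rows --pt "0 0 0 0.036 -0.027 -0.012 -1" --pt "0 0 0 0.036 -0.027 -0.012 -1" --pt "0 0 0 0.036 -0.027 -0.012 -1" --pt "0 0 0 0.036 -0.027 -0.012 -1" --pt "0 0 0 0.036 -0.027 -0.012 -1" --pt "0 0 0 0.036 -0.027 -0.012 -1" --pt "0 0 0 0.036 -0.027 -0.012 -1" --pt "0 0 0 0.036 -0.027 -0.01 -1" --pt "0 0 0 0.036 -0.027 -0.01 -1" --pt "0 0 0 0.036 -0.027 -0.01 -1" --force 30

```text
time: 1.15
ee_pos: [0.4579, -0.2127, 0.3211]
eef_rot: [0.988, 0.155, -0.003, -0.003]
ft_force: [0.8, -1.3, 0.7]
width: 0.0871
```

Run:
```python
from h import *
status()
pull=st(-.2059,0,.155)
A=Rstore(50)
plan([(Rdown(21),[.42,.15,.30],None),(A,pull-.10*A[:,2],None),(A,pull,None)])
```

```text
t 1.15 p [ 0.4579 -0.2127  0.3211] tool z [-0.007  0.004 -1.   ] x [ 0.952  0.306 -0.005] F [ 0.8 -1.3  0.7] w 0.0871
J [ 0.75  0.06 -0.42  1.55  0.02  1.54 -0.93]
store xyz [-0.3316 -0.4613  0.3211]
8 rows: [-0.05  0.04 -0.4 ] [ 0.0105 -0.0444  0.0028]  -> [0.42 0.15 0.3 ]
5 rows: [ 0.04  8.   -0.12] [-0.0112 -0.022   0.0113]  -> [0.345 0.239 0.232]
3 rows: [ 0.  0. -0.] [-0.      0.      0.0333]  -> [0.405 0.262 0.155]
```

Call:
send_rows --pt "0 0 -0.4 0.0105 -0.046 0.003 -1" --pt "0 0 -0.4 0.0105 -0.046 0.003 -1" --pt "0 0 -0.4 0.0105 -0.046 0.003 -1" --pt "0 0 -0.4 0.0105 -0.046 0.003 -1" --pt "0 0 -0.4 0.0105 -0.046 0.003 -1" --pt "0 0 -0.4 0.0105 -0.046 0.003 -1" --pt "0 0 -0.4 0.0105 -0.046 0.003 -1" --pt "0 0 -0.4 0.0105 -0.046 0.003 -1" --pt "0 8 0 -0.011 -0.022 0.011 -1" --pt "0 8 0 -0.011 -0.022 0.011 -1"

```text
time: 2.15
ee_pos: [0.3828, 0.214, 0.2741]
eef_rot: [0.976, 0.186, 0.109, -0.033]
ft_force: [-1.0, 1.8, 0.7]
width: 0.0867
```

Run:
```python
from h import *
status()
pull=st(-.2059,0,.155)
A=Rstore(50)
plan([(A,pull-.10*A[:,2],None),(A,pull,None)])
```

```text
t 2.15 p [0.3828 0.214  0.2741] tool z [ 0.201  0.105 -0.974] x [0.907 0.357 0.225] F [-1.   1.8  0.7] w 0.0867
J [ 0.4  -0.38 -0.78  1.95 -0.3   1.24 -1.51]
store xyz [-0.2443 -0.0369  0.2741]
4 rows: [-0.32  6.74 -0.11] [-0.0102 -0.0091  0.0074]  -> [0.345 0.239 0.232]
3 rows: [ 0.  0. -0.] [-0.      0.      0.0333]  -> [0.405 0.262 0.155]
```

Run:
```python
from h import *
pull=st(-.2059,0,.155)
A=Rstore(57)
plan([(A,pull-.07*A[:,2],3),(A,pull,3)])
```

```text
3 rows: [-0.43  6.66 -0.12] [-0.0067 -0.012   0.0193]  -> [0.369 0.248 0.214]
3 rows: [-0. -0. -0.] [0.     0.     0.0233]  -> [0.405 0.262 0.155]
```

Call:
send_rows --pt "-0.4 6.7 0 -0.0067 -0.012 0.019 -1" --pt "-0.4 6.7 0 -0.0067 -0.012 0.019 -1" --pt "-0.4 6.7 0 -0.0067 -0.012 0.019 -1" --pt "0 0 0 0 0 0 -1" --pt "0 0 0 0 0 0.01 -1" --pt "0 0 0 0 0 0.01 -1" --pt "0 0 0 0 0 0.01 -1" --pt "0 0 0 0 0 0 -1" --pt "0 0 0 0 0 0 -1" --pt "0 0 0 0 0 0 -1"

```text
time: 3.15
ee_pos: [0.385, 0.2289, 0.2097]
eef_rot: [0.962, 0.175, 0.206, -0.035]
ft_force: [-0.3, -0.8, -0.4]
width: 0.0867
```

Run:
```python
from h import *
status()
pull=st(-.2059,0,.155)
A=Rstore(57)
plan([(A,pull,3)])
im,d=camera("wrist"); cv2.imwrite("pics/w1.png",im)
```

```text
t 3.15 p [0.385  0.2289 0.2097] tool z [ 0.383  0.14  -0.913] x [0.854 0.322 0.408] F [-0.3 -0.8 -0.4] w 0.0867
J [ 0.04 -0.44 -0.61  2.2  -0.19  0.89 -1.7 ]
store xyz [-0.2368 -0.024   0.2097]
3 rows: [ 0.24  2.97 -0.28] [ 0.0008 -0.0082  0.0209]  -> [0.405 0.262 0.155]
```

View pics/w1.png

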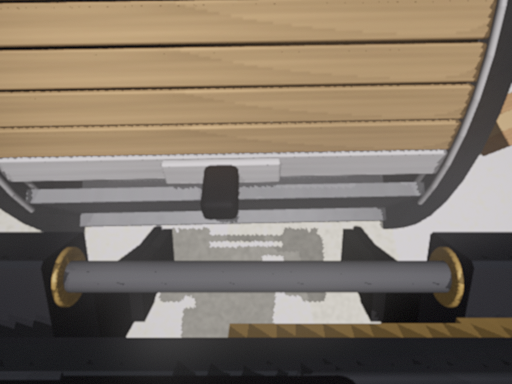

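Run:
```python
from h import *
pull=st(-.2059,0,.155)
A=Rstore(65)
plan([(A,pull-.045*A[:,2],2),(A,pull,4)])
```

```text
2 rows: [ 0.32  0.45 -0.43] [ 0.0023 -0.012   0.0087]  -> [0.387 0.255 0.196]
4 rows: [-0. -0. -0.] [-0.      0.      0.0113]  -> [0.405 0.262 0.155]
```

Call:
send_rows --pt "0.3 0.5 -0.4 0.002 -0.012 0.007 -1" --pt "0.3 0.5 -0.4 0.002 -0.012 0.007 -1" --pt "0 0 0 0 0 0 -1" --pt "0 0 0 0 0 0.012 -1" --pt "0 0 0 0 0 0.012 -1" --pt "0 0 0 0 0 0.012 -1" --pt "0 0 0 0 0 0.008 -1" --pt "0 0 0 0 0 0 -1" --pt "0 0 0 0 0 0 -1" --pt "0 0 0 0 0 0 -1"

```text
time: 4.2
ee_pos: [0.4057, 0.2604, 0.1621]
eef_rot: [0.959, 0.181, 0.216, -0.04]
ft_force: [-1.1, -0.1, -0.3]
width: 0.0872
```

Run:
```python
from h import *
status()
pull=st(-.2059,0,.155)
A=Rstore(65)
plan([(A,pull,3)])
im,d=camera("wrist"); cv2.imwrite("pics/w2.png",im)
```

```text
t 4.2 p [0.4057 0.2604 0.1621] tool z [ 0.4    0.155 -0.903] x [0.841 0.329 0.429] F [-1.1 -0.1 -0.3] w 0.0872
J [ 0.08 -0.31 -0.75  2.23 -0.11  0.72 -1.81]
store xyz [-0.2059 -0.0023  0.1621]
3 rows: [ 0.06 -0.13 -0.07] [-0.001  -0.0008  0.0022]  -> [0.405 0.262 0.155]
```

View pics/w2.png

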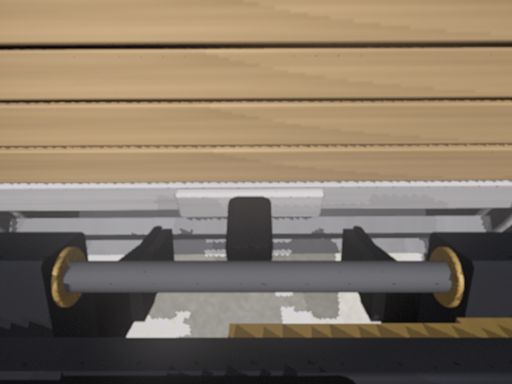

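Call:
send_rows --pt "0 0 0 -0.002 -0.002 0.005 0" --pt "0 0 0 0 0 0.002 1" --pt "0 0 0 0 0 0 1" --pt "0 0 0 0 0 0 1" --pt "0 0 0 0 0 0 1" --pt "0 0 0 0 0 0 1" --pt "0 0 0 0 0 0 1" --pt "0 0 0 0 0 0 1" --pt "0 0 0 0 0 0 1" --pt "0 0 0 0 0 0 1" --force 40

```text
time: 5.25
ee_pos: [0.4055, 0.2652, 0.1554]
eef_rot: [0.958, 0.182, 0.217, -0.041]
ft_force: [3.3, -4.7, -1.0]
width: 0.024
```

Run:
```python
from h import *
status()
# arc plan: joint turn 66deg - from current th ; keep r
T=cur(); D=T[:3,3]-SO; x,y,z=D@SX,D@SY,D@SZ-.03; r=np.hypot(x,z); th=np.degrees(np.arctan2(z,-x)); print(r,th)
w=[]
for k in range(1,15):
    a=min(th+4.4*k,92.5); p=min(64.5+1.9*k,90)
    w.append((Rstore(p),st(-r*np.cos(np.radians(a)),y,.03+r*np.sin(np.radians(a))),1))
plan(w)
```

```text
t 5.25 p [0.4055 0.2652 0.1554] tool z [ 0.401  0.158 -0.903] x [0.84  0.331 0.431] F [ 3.3 -4.7 -1. ] w 0.024
J [ 0.09 -0.3  -0.77  2.23 -0.1   0.7  -1.83]
store xyz [-0.2044  0.0023  0.1554]
0.23980494854537043 31.539461326633464
1 rows: [ 0.03 -1.91 -0.1 ] [ 0.0158 -0.     -0.0094]  -> [0.415 0.269 0.171]
1 rows: [-0.  -1.9  0. ] [ 0.0162  0.     -0.0087]  -> [0.426 0.273 0.185]
1 rows: [-0.  -1.9 -0. ] [ 0.0166 -0.     -0.008 ]  -> [0.437 0.278 0.199]
1 rows: [-0.  -1.9 -0. ] [ 0.0169  0.     -0.0073]  -> [0.45  0.283 0.211]
1 rows: [-0.  -1.9 -0. ] [ 0.0172 -0.     -0.0065]  -> [0.463 0.288 0.223]
1 rows: [-0.  -1.9  0. ] [ 0.0175  0.     -0.0058]  -> [0.477 0.294 0.233]
1 rows: [ 0.  -1.9  0. ] [ 0.0177 -0.     -0.005 ]  -> [0.492 0.299 0.242]
1 rows: [ 0.  -1.9 -0. ] [ 0.0179 -0.     -0.0042]  -> [0.507 0.306 0.25 ]
1 rows: [-0.  -1.9  0. ] [ 0.0181  0.     -0.0034]  -> [0.523 0.312 0.257]
1 rows: [-0.  -1.9 -0. ] [ 0.0182 -0.     -0.0026]  -> [0.54  0.318 0.262]
1 rows: [-0.  -1.9 -0. ] [ 0.0183  0.     -0.0018]  -> [0.557 0.325 0.266]
1 rows: [-0.  -1.9  0. ] [ 0.0184 -0.     -0.001 ]  -> [0.573 0.332 0.269]
1 rows: [ 0.  -1.9 -0. ] [ 0.0184  0.     -0.0002]  -> [0.591 0.339 0.27 ]
1 rows: [ 0.  -0.8 -0. ] [ 0.0157 -0.      0.0004]  -> [0.605 0.344 0.27 ]
```

Call:
send_rows --pt "0 -1.9 0 0.0158 0 -0.0094 1" --pt "0 -1.9 0 0.0162 0 -0.0087 1" --pt "0 -1.9 0 0.0166 0 -0.008 1" --pt "0 -1.9 0 0.017 0 -0.0074 1" --pt "0 -1.9 0 0.0172 0 -0.007 1" --pt "0 -1.9 0 0.0173 0 -0.0065 1" --pt "0 -1.9 0 0.0175 0 -0.006 1" --pt "0 -1.9 0 0.0177 0 -0.0055 1" --pt "0 -1.9 0 0.0179 0 -0.005 1" --pt "0 0 0 0 0 0 1"

```text
time: 6.25
ee_pos: [0.5171, 0.3096, 0.2532]
eef_rot: [0.981, 0.186, 0.053, -0.01]
ft_force: [2.1, -0.6, 4.6]
width: 0.0244
```

```bash
cat > arc.py <<'E'
from h import *
status()
T=cur(); D=T[:3,3]-SO; x,y,z=D@SX,D@SY,D@SZ-.03; r=np.hypot(x,z); th=np.degrees(np.arctan2(z,-x)); print(r,th)
w=[];p0=np.degrees(np.arccos(T[:3,2]@SX)); print("pitch",p0)
for k in range(1,10):
    a=min(th+4.4*k,94); p=min(p0+1.9*k,90); rr=.24
    w.append((Rstore(p),st(-rr*np.cos(np.radians(a)),.0,.03+rr*np.sin(np.radians(a))),1))
    if a==94: break
plan(w)
E
python3 arc.py
```

```text
t 6.25 p [0.5171 0.3096 0.2532] tool z [ 0.1    0.039 -0.994] x [0.925 0.364 0.108] F [ 2.1 -0.6  4.6] w 0.0244
J [ 0.04  0.27 -0.81  1.53  0.24  1.33 -1.98]
store xyz [-0.0842  0.0025  0.2532]
0.23860424609368425 69.32379581884075
pitch 83.81891955125148
1 rows: [ 0.02 -1.9  -0.11] [ 0.0177  0.0025 -0.0053]  -> [0.534 0.314 0.26 ]
1 rows: [ 0.  -1.9  0. ] [ 0.0182  0.     -0.0031]  -> [0.55  0.32  0.265]
1 rows: [ 0.  -1.9 -0. ] [ 0.0183 -0.     -0.0023]  -> [0.567 0.327 0.268]
1 rows: [ 0.   -0.48 -0.  ] [ 0.0184  0.     -0.0015]  -> [0.584 0.334 0.27 ]
1 rows: [-0.  0. -0.] [ 0.0184 -0.     -0.0003]  -> [0.601 0.34  0.27 ]
1 rows: [-0.  0. -0.] [0.0112 0.     0.0005]  -> [0.612 0.344 0.269]
```

Call:
send_rows --pt "0 -1.9 0 0.0177 0 -0.0045 1" --pt "0 -1.9 0 0.0182 0 -0.0031 1" --pt "0 -1.9 0 0.0183 0 -0.0023 1" --pt "0 0 0 0.0184 0 -0.002 1" --pt "0 0 0 0.017 0 -0.0005 1" --pt "0 0 0 0.008 0 0 1" --pt "0 0 0 0.004 0 0 1" --pt "0 0 0 0 0 0 1" --pt "0 0 0 0 0 0 1" --pt "0 0 0 0 0 0 1"

```text
time: 7.25
ee_pos: [0.6112, 0.3471, 0.2688]
eef_rot: [0.983, 0.186, -0.004, 0.0]
ft_force: [-0.1, 0.6, 1.7]
width: 0.0241
```

```bash
python3 arc.py
```

```text
t 7.25 p [0.6112 0.3471 0.2688] tool z [-0.007 -0.002 -1.   ] x [ 0.931  0.365 -0.007] F [-0.1  0.6  1.7] w 0.0241
J [-0.15  0.6  -0.74  1.07  0.38  1.61 -1.98]
store xyz [0.0171 0.0027 0.2688]
0.2394563761420065 94.08608716112293
pitch 90.42129351097715
1 rows: [-0.02  0.42 -0.2 ] [-0.0003  0.0027 -0.0006]  -> [0.612 0.344 0.269]
```

Call:
send_rows --pt "0 0 0 0.005 0 0 1" --pt "0 0 0 0.005 0 0 1" --pt "0 0 0 0 0 0 1" --pt "0 0 0 0 0 0 -1" --pt "0 0 0 0 0 0 -1" --pt "0 0 0 0 0 0 -1" --pt "0 0 0 0 0 0 -1" --pt "0 0 0 0 0 -0.03 -1" --pt "0 0 0 0 0 -0.04 -1" --pt "0 0 0 0 0 -0.04 -1"

```text
time: 8.25
ee_pos: [0.6142, 0.3456, 0.3735]
eef_rot: [0.982, 0.187, -0.019, 0.008]
ft_force: [1.2, 0.7, 1.3]
width: 0.0718
```

Run:
```python
from h import *
status()
for n in ["scene","top","wrist"]:
    p=camera_params(n); im,d=camera(n); cv2.imwrite(f"pics/{n}1.png",im); np.savez(f"/tmp/{n}1.npz",im=im,d=d,K=p["camera_matrix"],T=p["world_from_camera"])
    if n!="wrist": np.save(f"/tmp/{n}P1.npy",cloud(d,p["camera_matrix"],p["world_from_camera"]))
im,*_=load("/tmp/scene1.npz"); cv2.imwrite("pics/s1c.png",cv2.resize(im[0:170,170:360],None,fx=3.5,fy=3.5,interpolation=cv2.INTER_CUBIC))
im,*_=load("/tmp/top1.npz"); cv2.imwrite("pics/t1c.png",cv2.resize(im[90:275,20:210],None,fx=3,fy=3,interpolation=cv2.INTER_CUBIC))
```

```text
t 8.25 p [0.6142 0.3456 0.3735] tool z [-0.033 -0.023 -0.999] x [ 0.929  0.367 -0.04 ] F [1.2 0.7 1.3] w 0.0718
J [-0.26  0.64 -0.72  0.77  0.41  1.88 -1.95]
store xyz [1.930e-02 2.000e-04 3.735e-01]
```

View pics/s1c.png

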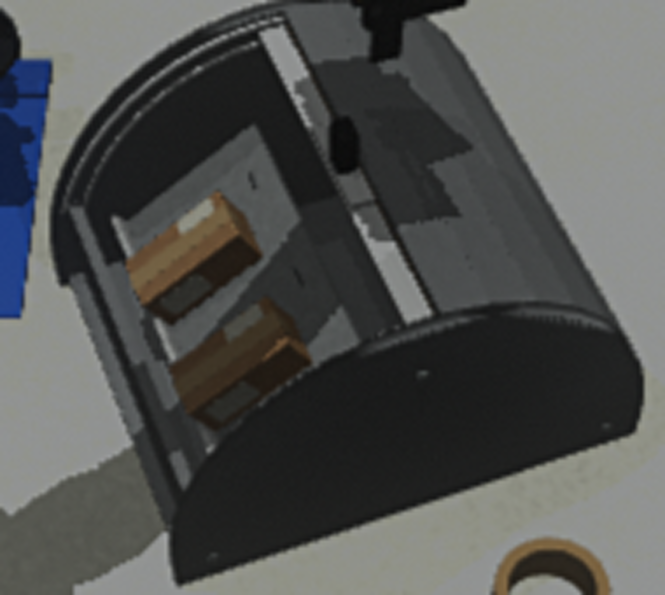

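View pics/t1c.png

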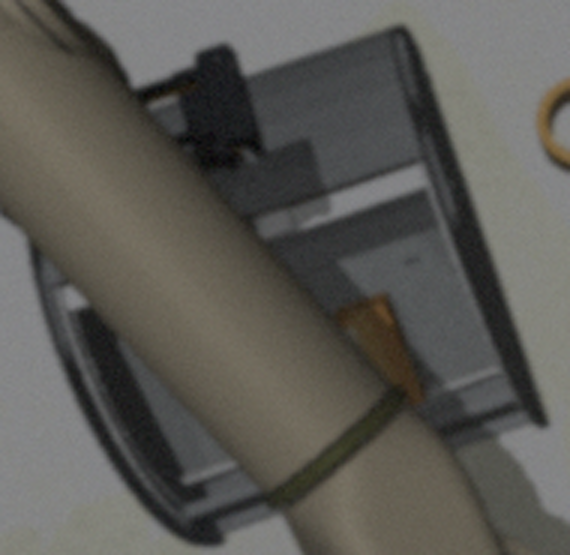

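View pics/wrist1.png

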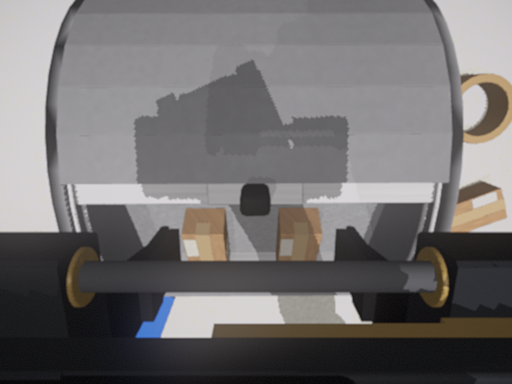

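Run:
```python
from h import *
c30,s30=np.cos(np.pi/6),np.sin(np.pi/6)
for n in ("scene","wrist"):
    im,d,K,T=load(f"/tmp/{n}1.npz"); P=cloud(d,K,T)
    D=P-SO; X,Y,Z=D@SX,D@SY,D@SZ
    s=(X+.15)*c30+(Z-.062)*s30; nn=-(X+.15)*s30+(Z-.062)*c30
    hsv=cv2.cvtColor(im,cv2.COLOR_BGR2HSV)
    base=(d>0)&(abs(Y)<.17)&(s>-.02)&(s<.16)&(nn>.03)&(nn<.06)
    m=base.astype(np.uint8); k,l,st_,ce=cv2.connectedComponentsWithStats(m)
    for i in range(1,k):
        if st_[i,4]<60: continue
        q=l==i; print(n,st_[i],"Y",np.round(np.percentile(Y[q],[1,50,99])*1e3),"s",np.round(np.percentile(s[q],[1,50,99])*1e3),"n",np.round(np.percentile(nn[q],[10,50,90])*1e3))
        pts=np.stack([s[q],Y[q]],1).astype(np.float32)*1000; print(cv2.minAreaRect(pts))
    # pull
    r=np.hypot(X,Z-.03); th=np.degrees(np.arctan2(Z-.03,-X)); q=(r>.232)&(r<.262)&(abs(Y)<.03)&(th>75)&(th<105)&(im.max(-1)<50); print("pull",q.sum(),np.percentile(th[q],[2,50,98]) if q.sum() else 0)
```

```text
scene [206  55  34  34 595] Y [40. 63. 97.] s [  1.  59. 111.] n [36. 46. 49.]
((55.55031204223633, 67.84019470214844), (112.5238265991211, 61.58179473876953), 2.318232774734497)
scene [218  85  37  35 638] Y [-85. -62. -29.] s [  3.  59. 111.] n [37. 46. 49.]
((56.61333084106445, -55.86857223510742), (110.7519760131836, 59.51533508300781), 0.27853262424468994)
pull 100 [88.71720087 90.5726711  93.32365998]
wrist [ 182  224   47   36 1485] Y [42. 68. 95.] s [ 52.  94. 112.] n [35. 46. 47.]
((72.74949645996094, 68.85536193847656), (79.13821411132812, 54.1729621887207), 0.17514783143997192)
wrist [ 278  224   45   36 1482] Y [-83. -56. -30.] s [ 51.  94. 112.] n [35. 46. 47.]
((79.53074645996094, -56.799530029296875), (66.71820068359375, 53.77685546875), 0.24011455476284027)
pull 419 [89.68467065 93.36319465 93.85956002]
```

```bash
cat >> h.py <<'E'
def shelf(s,n,y):
    c,q=np.cos(np.pi/6),.5
    return st(-.15+s*c-n*q,y,.062+s*q+n*c)
E
python3 - <<'E'
from h import *
A=Rstore(60); y=.0685
plan([(Rstore(78),st(-.10,.04,.34),None),(A,shelf(.028,.13,y),None),(A,shelf(.028,.028,y),None)])
for n in ("top",):
    im,d,K,T=load("/tmp/top0.npz")
    for nm,u,v,z in (("bottle",231,251,.115),("printerfront",268,132,.05),("tape",214,130,.048),("solder",288,147,.05),("flux",311,160,.048),("meter",360,172,.044)): print(nm,ray(u,v,K,T,z))
E
```

```text
3 rows: [0.14 4.65 0.  ] [-0.0407 -0.0129  0.0099]  -> [0.489 0.339 0.34 ]
4 rows: [0.  4.5 0. ] [-0.0338 -0.0071  0.0287]  -> [0.394 0.332 0.189]
3 rows: [ 0. -0. -0.] [0.    0.    0.034]  -> [0.441 0.351 0.1  ]
bottle [ 0.38974544 -0.01469893  0.115     ]
printerfront [ 0.77662806 -0.11773593  0.05      ]
tape [0.77887162 0.05716838 0.048     ]
solder [ 0.7284279  -0.18309046  0.05      ]
flux [ 0.68812636 -0.25752801  0.048     ]
meter [ 0.65421342 -0.41507569  0.044     ]
```

Call:
send_rows --pt "0 4.6 0 -0.041 -0.013 0.01 -1" --pt "0 4.6 0 -0.041 -0.013 0.01 -1" --pt "0 4.6 0 -0.041 -0.013 0.01 -1" --pt "0 4.5 0 -0.034 -0.007 0.028 -1" --pt "0 4.5 0 -0.034 -0.007 0.028 -1" --pt "0 4.5 0 -0.034 -0.007 0.028 -1" --pt "0 4.5 0 -0.034 -0.007 0.028 -1" --pt "0 0 0 0 0 0 -1" --pt "0 0 0 0 0 0 -1" --pt "0 0 0 0 0 0 -1"

```text
time: 9.4
ee_pos: [0.4034, 0.3171, 0.18]
eef_rot: [0.957, 0.179, 0.226, -0.035]
ft_force: [1.3, 0.3, -0.2]
width: 0.0869
```

Run:
```python
from h import *
status()
A=Rstore(60); y=.0685
plan([(A,shelf(.028,.10,y),2),(A,shelf(.028,.028,y),5)])
```

```text
t 9.4 p [0.4034 0.3171 0.18  ] tool z [ 0.42   0.148 -0.895] x [0.834 0.327 0.445] F [ 1.3  0.3 -0.2] w 0.0869
J [ 0.1  -0.25 -0.89  2.14  0.02  0.75 -2.03]
store xyz [-0.1872  0.0513  0.18  ]
2 rows: [ 0.48  1.78 -0.07] [ 0.0011 -0.0087  0.0103]  -> [0.408 0.337 0.163]
5 rows: [ 0. -0. -0.] [0.     0.     0.0144]  -> [0.441 0.351 0.1  ]
```

Call:
send_rows --pt "0.5 1.8 0 0.001 -0.0095 0.008 -1" --pt "0.5 1.8 0 0.001 -0.0095 0.008 -1" --pt "0 0 0 0 0 0 -1" --pt "0 0 0 0 0 0.008 -1" --pt "0 0 0 0 0 0.01 -1" --pt "0 0 0 0 0 0.01 -1" --pt "0 0 0 0 0 0 -1" --pt "0 0 0 0 0 0 -1" --pt "0 0 0 0 0 0 -1" --pt "0 0 0 0 0 0 -1"

```text
time: 10.4
ee_pos: [0.4295, 0.3531, 0.157]
eef_rot: [0.948, 0.176, 0.258, -0.058]
ft_force: [0.4, -0.7, -0.1]
width: 0.087
```

Run:
```python
from h import *
status()
A=Rstore(60); y=.0685
plan([(A,shelf(.028,.028,y),4)])
im,d=camera("wrist"); cv2.imwrite("pics/w3.png",im)
```

```text
t 10.4 p [0.4295 0.3531 0.157 ] tool z [ 0.47  0.2  -0.86] x [0.804 0.304 0.51 ] F [ 0.4 -0.7 -0.1] w 0.087
J [ 0.2  -0.14 -1.05  2.14  0.21  0.6  -2.23]
store xyz [-0.1496  0.0752  0.157 ]
4 rows: [-0.19 -0.17 -0.19] [-0.005   0.0018  0.0135]  -> [0.441 0.351 0.1  ]
```

View pics/w3.png

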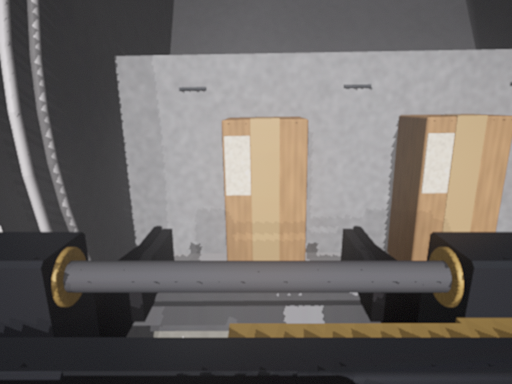

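Call:
send_rows --pt "-0.2 0 0 -0.01 0.003 0.01 -1" --pt "-0.2 0 0 -0.01 0.003 0.012 -1" --pt "0 0 0 0 0 0.012 -1" --pt "0 0 0 0 0 0.012 -1" --pt "0 0 0 0 0 0.007 -1" --pt "0 0 0 0 0 0 -1" --pt "0 0 0 0 0 0 -1" --pt "0 0 0 0 0 0 -1" --pt "0 0 0 0 0 0 -1" --pt "0 0 0 0 0 0 -1"

```text
time: 11.45
ee_pos: [0.4418, 0.3525, 0.1036]
eef_rot: [0.947, 0.176, 0.263, -0.053]
ft_force: [-0.2, 0.0, 0.7]
width: 0.0873
```

Run:
```python
from h import *
status()
A=Rstore(60); y=.0685
plan([(A,shelf(.028,.028,y),1)])
```

```text
t 11.45 p [0.4418 0.3525 0.1036] tool z [ 0.479  0.193 -0.856] x [0.8   0.306 0.516] F [-0.2  0.   0.7] w 0.0873
J [ 0.24  0.05 -1.16  2.18  0.62  0.54 -2.58]
store xyz [-0.1385  0.0701  0.1036]
1 rows: [-0.19 -1.09 -0.59] [-0.0028  0.0016  0.0022]  -> [0.441 0.351 0.1  ]
```

Call:
send_rows --pt "0 0 0 0 0 0 0.3" --pt "0 0 0 0 0 0 1" --pt "0 0 0 0 0 0 1" --pt "0 0 0 0 0 0 1" --pt "0 0 0 0 0 0 1" --pt "0 0 0 0 0 0 1" --pt "0 0 0 0 0 0 1" --pt "0 0 0 0 0 -0.01 1" --pt "0 0 0 0 0 -0.02 1" --pt "0 0 0 0 0 -0.03 1" --force 40

```text
time: 12.45
ee_pos: [0.4106, 0.3414, 0.1536]
eef_rot: [0.948, 0.177, 0.26, -0.053]
ft_force: [-0.2, -1.3, -1.5]
width: 0.0152
```

Run:
```python
from h import *
status()
im,d=camera("wrist"); cv2.imwrite("pics/w4.png",im)
```

```text
t 12.45 p [0.4106 0.3414 0.1536] tool z [ 0.474  0.192 -0.859] x [0.802 0.308 0.511] F [-0.2 -1.3 -1.5] w 0.0152
J [ 0.22 -0.23 -1.06  2.19  0.08  0.59 -2.14]
store xyz [-0.1715  0.0713  0.1536]
```

View pics/w4.png

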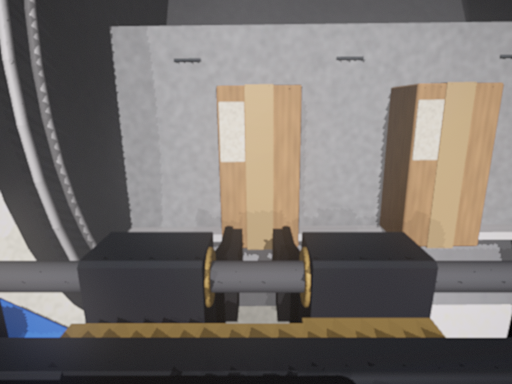

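```bash
cat > meas.py <<'E'
from h import *
import sys
c30,s30=np.cos(np.pi/6),.5
for n in sys.argv[1:]:
    K=camera_params(n); im,d=camera(n); K,T=K["camera_matrix"],K["world_from_camera"]; P=cloud(d,K,T)
    D=P-SO; X,Y,Z=D@SX,D@SY,D@SZ
    s=(X+.15)*c30+(Z-.062)*s30; nn=-(X+.15)*s30+(Z-.062)*c30
    hsv=cv2.cvtColor(im,cv2.COLOR_BGR2HSV)
    base=(d>0)&(abs(Y)<.17)&(s>-.04)&(s<.16)&(nn>.036)&(nn<.06)&(hsv[...,1]>50)
    k,l,st_,ce=cv2.connectedComponentsWithStats(base.astype(np.uint8))
    for i in range(1,k):
        if st_[i,4]<60: continue
        q=l==i; print(n,st_[i],"Y",np.round(np.percentile(Y[q],[1,50,99])*1e3),"s",np.round(np.percentile(s[q],[1,50,99])*1e3),"n",np.round(np.percentile(nn[q],[10,50,90])*1e3))
        pts=np.stack([s[q],Y[q]],1).astype(np.float32)*1000; print(cv2.minAreaRect(pts))
    cv2.imwrite(f"pics/m_{n}_{round(read_state()['time']*100)}.png",im)
status()
E
python3 meas.py wrist scene
```

```text
wrist [  399    86   104   163 12054] Y [-82. -57. -29.] s [  2.  55. 109.] n [45. 46. 47.]
((55.1159553527832, -56.22340393066406), (110.668701171875, 54.74430847167969), 0.3490363657474518)
wrist [  223    89    83   161 10035] Y [43. 67. 96.] s [  3.  58. 109.] n [46. 47. 48.]
((54.85779571533203, 69.50628662109375), (110.3773422241211, 53.62721252441406), 0.02005329728126526)
scene [206  55  33  34 484] Y [39. 61. 95.] s [  2.  53. 111.] n [42. 46. 49.]
((55.34903335571289, 68.23361206054688), (113.48587799072266, 59.151763916015625), 0.20392440259456635)
scene [218  85  36  34 527] Y [-85. -63. -30.] s [  2.  53. 111.] n [42. 46. 49.]
((56.732765197753906, -57.8865966796875), (112.94820404052734, 59.191795349121094), 0.3366614282131195)
t 12.6 p [0.4121 0.3422 0.1563] tool z [ 0.481  0.192 -0.856] x [0.798 0.308 0.518] F [0.6 0.4 1. ] w 0.0045
J [ 0.22 -0.23 -1.06  2.18  0.09  0.59 -2.15]
store xyz [-0.1699  0.0715  0.1563]
```

Run:
```python
from h import *
T0=cur(); p=camera_params("wrist"); im,d=camera("wrist"); P=cloud(d,p["camera_matrix"],p["world_from_camera"])
L=(P-T0[:3,3])@T0[:3,:3]  # tool coords
m=(d>0)&(d<.25); print(m.sum(), d[d>0].min())
for v in range(220,300,8):
    print(v,[(u,*np.round(L[v,u]*1e3).astype(int)) for u in range(200,330,16)])
```

```text
123426 0.05611103
220 [(200, np.int64(-24), np.int64(-47), np.int64(90)), (216, np.int64(-24), np.int64(-34), np.int64(91)), (232, np.int64(-8), np.int64(-17), np.int64(45)), (248, np.int64(-7), np.int64(-6), np.int64(45)), (264, np.int64(-7), np.int64(5), np.int64(45)), (280, np.int64(-7), np.int64(16), np.int64(45)), (296, np.int64(-7), np.int64(27), np.int64(45)), (312, np.int64(-24), np.int64(46), np.int64(91)), (328, np.int64(-24), np.int64(60), np.int64(91))]
228 [(200, np.int64(-31), np.int64(-48), np.int64(91)), (216, np.int64(-31), np.int64(-34), np.int64(92)), (232, np.int64(-13), np.int64(-17), np.int64(44)), (248, np.int64(10), np.int64(-4), np.int64(-15)), (264, np.int64(9), np.int64(4), np.int64(-14)), (280, np.int64(-13), np.int64(16), np.int64(44)), (296, np.int64(-13), np.int64(28), np.int64(45)), (312, np.int64(-31), np.int64(47), np.int64(91)), (328, np.int64(-31), np.int64(60), np.int64(91))]
236 [(200, np.int64(38), np.int64(-15), np.int64(-93)), (216, np.int64(38), np.int64(-10), np.int64(-95)), (232, np.int64(37), np.int64(-6), np.int64(-91)), (248, np.int64(10
[... 2799 characters left out ...]
.int64(29), np.int64(2), np.int64(-103)), (280, np.int64(29), np.int64(6), np.int64(-103)), (296, np.int64(33), np.int64(9), np.int64(-109)), (312, np.int64(32), np.int64(13), np.int64(-108)), (328, np.int64(33), np.int64(16), np.int64(-109))]
292 [(200, np.int64(31), np.int64(-12), np.int64(-110)), (216, np.int64(30), np.int64(-9), np.int64(-108)), (232, np.int64(28), np.int64(-6), np.int64(-105)), (248, np.int64(3), np.int64(-3), np.int64(-64)), (264, np.int64(3), np.int64(3), np.int64(-63)), (280, np.int64(23), np.int64(6), np.int64(-97)), (296, np.int64(30), np.int64(9), np.int64(-108)), (312, np.int64(30), np.int64(13), np.int64(-109)), (328, np.int64(31), np.int64(16), np.int64(-109))]
```

View pics/m_wrist_1255.png

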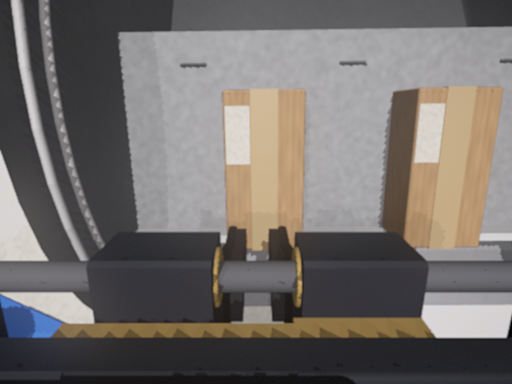

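Run:
```python
from h import *
T0=cur(); p=camera_params("wrist"); K,T=p["camera_matrix"],p["world_from_camera"]
for x in (-.01,0,.01):
  for z in (-.03,-.015,0,.017):
    q=T0@np.array([x,.012,z,1]); c=np.linalg.inv(T)@q; print(x,z,K[:2,:2]@(c[:2]/c[2])+K[:2,2],c[2])
C=np.linalg.inv(T0)@T; print(C.round(3))
im,d=camera("wrist"); P=cloud(d,K,T); L=(P-T0[:3,3])@T0[:3,:3]
for v in range(218,246,2): print(v,np.round(L[v,[243,248,268,272]]*1e3).astype(int).tolist(), d[v,248].round(3))
```

```text
-0.01 -0.03 [281.23819978 277.67880136] 0.16370320157050622
-0.01 -0.015 [279.27936291 263.32609593] 0.17816942568349042
-0.01 0 [277.61472884 251.12906058] 0.19263564979647457
-0.01 0.017 [276.00667888 239.34662587] 0.20903070379119
0 -0.03 [281.64391944 258.74144207] 0.16105926848644414
0 -0.015 [279.62213864 245.73329627] 0.17552549259942835
0 0 [277.90824005 234.70606581] 0.18999171671241252
0 0.017 [276.25627396 224.07730929] 0.2063867707071279
0.01 -0.03 [282.06318193 239.17195824] 0.1584153354023821
0.01 -0.015 [279.97539873 227.60239197] 0.1728815595153662
0.01 0 [278.21003557 217.8195342 ] 0.18734778362835044
0.01 0.017 [276.51234693 208.41169852] 0.20374283762306583
[[ 0.    -0.964 -0.264  0.072]
 [ 1.     0.    -0.     0.   ]
 [ 0.    -0.264  0.964 -0.177]
 [ 0.     0.     0.     1.   ]]
218 [[-6, -9, 44], [-6, -6, 44], [-6, 8, 44], [-6, 11, 44]] 0.234
220 [[-7, -9, 44], [-7, -6, 45], [-7, 8, 43], [-7, 11, 45]] 0.235
222 [[-8, -9, 43], [-8, -6, 43], [-8, 8, 43], [-8, 11, 44]] 0.234
224 [[-10, -9, 44], [-10, -6, 43], [-10, 8, 43], [-10, 11, 43]] 0.234
226 [[11, -7, -17], [-11, -6, 44], [-12, 8, 45], [11, 8, -16]] 0.235
228 [[11, -7, -19], [10, -4, -15], [10, 6, -15], [11, 8, -19]] 0.173
230 [[11, -7, -21], [10, -4, -18], [10, 6, -18], [11, 8, -22]] 0.17
232 [[12, -6, -25], [10, -4, -21], [10, 6, -21], [11, 8, -23]] 0.167
234 [[11, -6, -27], [9, -4, -22], [9, 6, -22], [11, 7, -27]] 0.166
236 [[11, -6, -29], [10, -4, -26], [10, 6, -25], [11, 7, -27]] 0.162
238 [[11, -6, -32], [10, -4, -28], [10, 6, -27], [11, 7, -31]] 0.16
240 [[11, -6, -34], [10, -4, -31], [10, 5, -30], [11, 7, -34]] 0.158
242 [[12, -6, -37], [10, -4, -33], [10, 5, -33], [11, 7, -36]] 0.156
244 [[11, -6, -38], [10, -4, -35], [10, 5, -34], [11, 7, -38]] 0.153
```

```bash
cat >> h.py <<'E'
def RstoreF(p): return Rstore(p)@np.diag([-1,-1,1.])
GZ=-.033
E
python3 - <<'E'
from h import *
status(); import bench; print(bench.tip_extent)
T=cur(); print(T[:3,:3].T@np.array([.0,0,.06]))
E
```

```text
t 12.7 p [0.4117 0.3414 0.154 ] tool z [ 0.477  0.191 -0.858] x [0.8   0.309 0.514] F [-0.  -0.5  0. ] w 0.0016
J [ 0.22 -0.23 -1.06  2.19  0.09  0.59 -2.15]
store xyz [-0.1705  0.0709  0.154 ]
0.017
[ 0.03083306 -0.00030302 -0.05147068]
```

Call:
send_rows --pt "0 0 0 0.01 0 -0.017 -1" --pt "0 0 -3 0.01 0 -0.017 -1" --pt "0 0 -8.5 0.01 0 -0.017 -1" --pt "0 0 -8.5 0 0 0 -1" --pt "0 0 -8.5 0 0 0 -1" --pt "0 0 -8.5 0 0 0 -1" --pt "0 0 -8.5 0 0 0 -1" --pt "0 0 -8.5 0 0 0 -1" --pt "0 0 -8.5 0 0 0 -1" --pt "0 0 -8.5 0 0 0 -1"

```text
time: 13.7
ee_pos: [0.413, 0.3353, 0.1964]
eef_rot: [0.665, 0.703, 0.227, 0.11]
ft_force: [-0.3, 0.5, -0.0]
width: 0.0735
```

Run:
```python
from h import *
status()
A=RstoreF(60); g=shelf(.028,.12,.0695)-GZ*A[:,2]
plan([(A,g,None)])
```

```text
t 13.7 p [0.413  0.3353 0.1964] tool z [ 0.457  0.173 -0.873] x [-0.091  0.985  0.148] F [-0.3  0.5 -0. ] w 0.0735
J [-0.13 -0.22 -0.73  2.12  0.15  0.74 -0.91]
store xyz [-0.1715  0.0647  0.1964]
14 rows: [-0.07 -0.01 -7.74] [ 0.0013 -0.0012  0.0029]  -> [0.413 0.341 0.151]
```

Call:
send_rows --pt "0 0 -8.5 0 0 0 -1" --pt "0 0 -8.5 0 0 0 -1" --pt "0 0 -8.5 0 0 0 -1" --pt "0 0 -8.5 0 0 0 -1" --pt "0 0 -8.5 0 0 0 -1" --pt "0 0 -8.5 0 0 0 -1" --pt "0 0 -8.5 0 0 0 -1" --pt "0 0 -8.5 0 0 0 -1" --pt "0 0 -8.5 0 0 0 -1" --pt "0 0 -8.5 0 0 0 -1"

```text
time: 14.7
ee_pos: [0.4143, 0.329, 0.1725]
eef_rot: [0.01, 0.972, 0.078, 0.223]
ft_force: [0.2, -0.0, -1.2]
width: 0.0868
```

Run:
```python
from h import *
status()
A=RstoreF(60); g=shelf(.028,.08,.0695)-GZ*A[:,2]; g2=shelf(.028,.028,.0695)-GZ*A[:,2]
plan([(A,g,4),(A,g2,4)])
```

```text
t 14.7 p [0.4143 0.329  0.1725] tool z [ 0.436  0.148 -0.888] x [-0.9    0.054 -0.433] F [ 0.2 -0.  -1.2] w 0.0868
J [-0.35 -0.15 -0.55  2.14  0.26  0.75  0.49]
store xyz [-0.1727  0.0584  0.1725]
4 rows: [-0.45 -0.59 -5.6 ] [0.0022 0.0026 0.015 ]  -> [0.432 0.348 0.117]
4 rows: [-0.  0. -0.] [-0.    -0.     0.013]  -> [0.456 0.358 0.072]
```

Call:
send_rows --pt "-0.5 -0.6 -5.6 0.002 0.003 0.004 -1" --pt "-0.5 -0.6 -5.6 0.002 0.003 0.004 -1" --pt "-0.5 -0.6 -5.6 0.002 0.003 0.004 -1" --pt "-0.5 -0.6 -5.6 0.002 0.003 0.004 -1" --pt "0 0 0 0 0 0 -1" --pt "0 0 0 0 0 0 -1" --pt "0 0 0 0 0 0 -1" --pt "0 0 0 0 0 0 -1" --pt "0 0 0 0 0 0 -1" --pt "0 0 0 0 0 0 -1"

```text
time: 15.7
ee_pos: [0.4129, 0.3395, 0.1412]
eef_rot: [-0.189, 0.949, 0.042, 0.247]
ft_force: [-0.1, 0.4, -0.3]
width: 0.087
```

```bash
cat > go.py <<'E'
from h import *
status()
A=RstoreF(60); 
import sys
s,n,y,N=map(float,sys.argv[1:5]); g=shelf(s,n,y)-GZ*A[:,2]
plan([(A,g,int(N))])
im,d=camera("wrist"); cv2.imwrite("pics/wcur.png",im)
E
python3 go.py .028 .08 .0695 3; python3 go.py .028 .028 .0695 6
```

```text
t 15.7 p [0.4129 0.3395 0.1412] tool z [ 0.453  0.173 -0.875] x [-0.807 -0.339 -0.484] F [-0.1  0.4 -0.3] w 0.087
J [-0.39 -0.12 -0.54  2.19  0.35  0.65  0.79]
store xyz [-0.1702  0.0687  0.1412]
3 rows: [-0.11 -0.34  0.35] [-0.0021  0.0003  0.0105]  -> [0.432 0.348 0.117]
t 15.75 p [0.4128 0.3395 0.1413] tool z [ 0.453  0.173 -0.875] x [-0.806 -0.339 -0.485] F [ 0.2 -0.3 -0.3] w 0.0867
J [-0.39 -0.12 -0.54  2.19  0.35  0.65  0.79]
store xyz [-0.1702  0.0687  0.1413]
6 rows: [-0.05 -0.17  0.17] [-0.0011  0.0002  0.0139]  -> [0.456 0.358 0.072]
```

View pics/wcur.png

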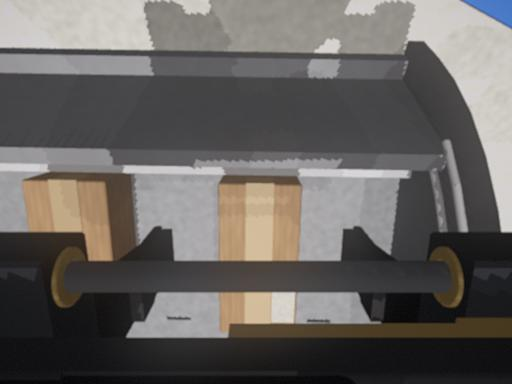

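Call:
send_rows --pt "0 -0.2 0.2 -0.001 0 0.014 -1" --pt "0 -0.2 0.2 -0.001 0 0.014 -1" --pt "0 -0.2 0.2 -0.001 0 0.014 -1" --pt "0 -0.2 0.2 -0.001 0 0.014 -1" --pt "0 -0.2 0.2 -0.001 0 0.012 -1" --pt "0 -0.2 0.2 -0.001 0 0.01 -1" --pt "0 0 0 0 0 0 -1" --pt "0 0 0 0 0 0 -1" --pt "0 0 0 0 0 0 -1" --pt "0 0 0 0 0 0 -1"

```text
time: 16.8
ee_pos: [0.456, 0.3571, 0.0776]
eef_rot: [-0.178, 0.948, 0.048, 0.259]
ft_force: [-0.1, 0.8, -0.6]
width: 0.0869
```

```bash
python3 go.py .028 .028 .0695 2
```

```text
t 16.8 p [0.456  0.3571 0.0776] tool z [ 0.474  0.183 -0.861] x [-0.803 -0.313 -0.508] F [-0.1  0.8 -0.6] w 0.0869
J [-0.38  0.09 -0.54  2.18  0.68  0.51  0.5 ]
store xyz [-0.1236  0.0691  0.0776]
2 rows: [-0.12  0.27 -0.14] [0.0013 0.0002 0.0026]  -> [0.456 0.358 0.072]
```

View pics/wcur.png

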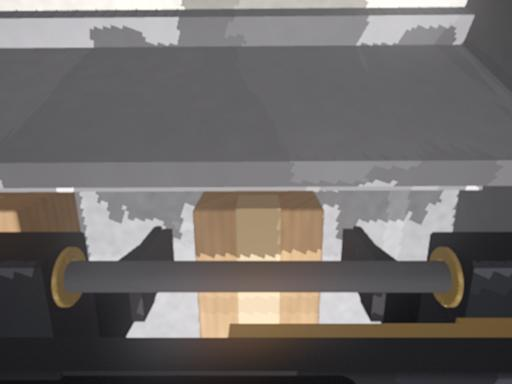

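Call:
send_rows --pt "0 0 0 0.001 0 0.003 1" --pt "0 0 0 0 0 0 1" --pt "0 0 0 0 0 0 1" --pt "0 0 0 0 0 0 1" --pt "0 0 0 0 0 0 1" --pt "0 0 0 0 0 0 1" --pt "0 0 0 0 0 0 1" --pt "0 0 0 0 0 0 1" --pt "0 0 0 0 0 -0.005 1" --pt "0 0 0 0 0 -0.01 1" --force 40

```text
time: 17.85
ee_pos: [0.4498, 0.3546, 0.0881]
eef_rot: [-0.178, 0.948, 0.048, 0.259]
ft_force: [4.1, 1.2, -1.6]
width: 0.0537
```

Run:
```python
from h import *
status()
YW=-12.65
place={2:(.058,-.030),3:(.030,.058),4:(-.058,.030)}
A=RstoreF(60)
c=shelf(.028,.15,.0695)-GZ*A[:,2]; print("up",c)
w1=Rdown(201.6)
T=cur(); print("up in tool", T[:3,:3].T@np.array([0,0,.1]), "pitch", np.degrees(np.arccos(T[:3,2]@SX)))
```

```text
t 17.85 p [0.4498 0.3546 0.0881] tool z [ 0.475  0.184 -0.861] x [-0.802 -0.312 -0.509] F [ 4.1  1.2 -1.6] w 0.0537
J [-0.37  0.06 -0.55  2.19  0.63  0.52  0.54]
store xyz [-0.1302  0.0691  0.0881]
up [0.39944625 0.33508093 0.17732497]
up in tool [-5.08819435e-02 -8.71642850e-05 -8.60872826e-02] pitch 59.41573099980269
```

```bash
cat >> h.py <<'E'
SLAB=np.array([.4744,-.277]); SYAW=-12.65
PL={2:np.array([.0595,-.0315]),3:np.array([.0315,.0595]),4:np.array([-.0595,.0315])}
def slabw(v):
    a=np.radians(SYAW); return SLAB+np.array([[np.cos(a),-np.sin(a)],[np.sin(a),np.cos(a)]])@v
def tplace(k,yaw,off):  # off: carton centre - grasp along tool x
    a=np.radians(yaw); return slabw(PL[k])-off*np.array([np.cos(a),np.sin(a)])
E
python3 - <<'E'
from h import *
t=tplace(3,167.35,-.026); print(t)
T=cur(); up=T[:3,3]+np.array([0,0,.0])-.06*T[:3,2]
R0=T[:3,:3]
plan([(R0,up,2),(RstoreF(72),up+np.array([.0,-.06,.10]),None),(Rdown(200),[.45,.12,.29],None),(Rdown(180),[.46,-.05,.27],None),(Rdown(167.35),[t[0],t[1],.20],None),(Rdown(167.35),[t[0],t[1],.035],None)])
E
```

```text
[ 0.49279668 -0.22014877]
2 rows: [0. 0. 0.] [ 0.   -0.   -0.03]  -> [0.421 0.344 0.14 ]
3 rows: [-0.06  4.2  -0.1 ] [-0.0083 -0.0187 -0.0331]  -> [0.421 0.284 0.24 ]
4 rows: [0.06 4.5  0.4 ] [ 0.0054 -0.0407 -0.014 ]  -> [0.45 0.12 0.29]
4 rows: [0. 0. 5.] [ 0.0068 -0.0422  0.005 ]  -> [ 0.46 -0.05  0.27]
4 rows: [0.   0.   3.16] [-0.0117 -0.0418  0.0175]  -> [ 0.493 -0.22   0.2  ]
4 rows: [ 0.  0. -0.] [0.     0.     0.0412]  -> [ 0.493 -0.22   0.035]
```

Call:
send_rows --pt "0 0 0 0 0 -0.03 1" --pt "0 0 0 0 0 -0.03 1" --pt "0 4.2 0 -0.009 -0.012 -0.035 1" --pt "0 4.2 0 -0.009 -0.019 -0.035 1" --pt "0 4.2 0 -0.009 -0.02 -0.035 1" --pt "0 4.5 0.4 0.005 -0.041 -0.014 1" --pt "0 4.5 0.4 0.005 -0.041 -0.014 1" --pt "0 4.5 0.4 0.005 -0.041 -0.014 1" --pt "0 4.5 0.4 0.005 -0.041 -0.014 1" --pt "0 0 0 0 -0.02 0 1"

```text
time: 18.85
ee_pos: [0.4486, 0.1007, 0.3061]
eef_rot: [-0.181, 0.983, 0.004, -0.013]
ft_force: [0.4, 0.6, -2.0]
width: 0.054
```

Run:
```python
from h import *
status()
t=tplace(3,167.35,-.026)
plan([(Rdown(180),[.46,-.05,.27],None),(Rdown(167.35),[t[0],t[1],.20],None)])
im,d=camera("wrist"); cv2.imwrite("pics/wcur.png",im)
```

```text
t 18.85 p [0.4486 0.1007 0.3061] tool z [-0.028  0.003 -1.   ] x [-0.934 -0.356  0.025] F [ 0.4  0.6 -2. ] w 0.054
J [-0.18 -0.04 -0.12  1.68 -0.02  1.53  1.63]
store xyz [-0.2248 -0.1665  0.3061]
4 rows: [ 0.12 -0.38  5.21] [ 0.0056 -0.0376  0.0088]  -> [ 0.46 -0.05  0.27]
4 rows: [0.   0.   3.16] [-0.0117 -0.0418  0.0175]  -> [ 0.493 -0.22   0.2  ]
```

View pics/wcur.png

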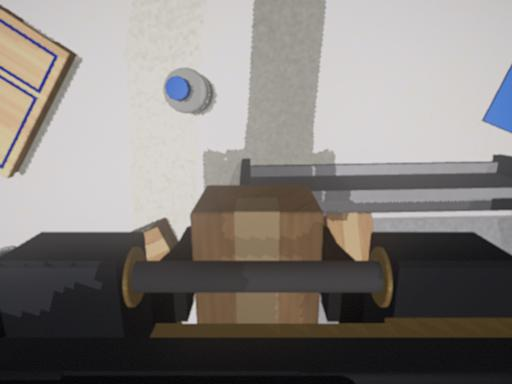

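Call:
send_rows --pt "0 -0.4 5.2 0.0056 -0.04 0.007 1" --pt "0 -0.4 5.2 0.0056 -0.04 0.007 1" --pt "0 -0.4 5.2 0.0056 -0.04 0.007 1" --pt "0 -0.4 5.2 0.0056 -0.04 0.007 1" --pt "0 0 3.2 -0.0117 -0.043 0.018 1" --pt "0 0 3.2 -0.0117 -0.043 0.018 1" --pt "0 0 3.2 -0.0117 -0.043 0.018 1" --pt "0 0 3.2 -0.0117 -0.043 0.018 1" --pt "0 0 0 0 0 0 1" --pt "0 0 0 0 0 0 1"

```text
time: 19.9
ee_pos: [0.4908, -0.242, 0.1965]
eef_rot: [0.119, 0.993, 0.01, 0.0]
ft_force: [-0.1, 0.9, -1.8]
width: 0.0536
```

Run:
```python
from h import *
status()
t=tplace(3,167.35,-.026)
plan([(Rdown(167.35),[t[0],t[1],.13],2),(Rdown(167.35),[t[0],t[1],.05],None)])
```

```text
t 19.9 p [ 0.4908 -0.242   0.1965] tool z [ 0.003  0.019 -1.   ] x [-0.972  0.237  0.002] F [-0.1  0.9 -1.8] w 0.0536
J [ 0.18  0.17  0.24  1.69 -0.06  1.29  1.76]
store xyz [-0.3118 -0.5006  0.1965]
2 rows: [ 0.55 -0.05 -0.53] [0.0015 0.0104 0.0334]  -> [ 0.493 -0.22   0.13 ]
2 rows: [ 0.  0. -0.] [0.   0.   0.04]  -> [ 0.493 -0.22   0.05 ]
```

Call:
send_rows --pt "0.5 0 -0.5 0.0015 0.0104 0.03 1" --pt "0.5 0 -0.5 0.0015 0.0104 0.03 1" --pt "0 0 0 0 0 0.02 1" --pt "0 0 0 0 0 0.01 1" --pt "0 0 0 0 0 0 1" --pt "0 0 0 0 0 0 1" --pt "0 0 0 0 0 0 1" --pt "0 0 0 0 0 0 1" --pt "0 0 0 0 0 0 1" --pt "0 0 0 0 0 0 1"

```text
time: 20.9
ee_pos: [0.4968, -0.214, 0.1109]
eef_rot: [0.106, 0.994, 0.002, 0.005]
ft_force: [0.7, -0.5, -2.2]
width: 0.054
```

```bash
cat > pl.py <<'E'
from h import *
import sys
k=int(sys.argv[1]); yaw=float(sys.argv[2]); off=float(sys.argv[3]); z=float(sys.argv[4]); N=int(sys.argv[5])
status()
t=tplace(k,yaw,off)
plan([(Rdown(yaw),[t[0],t[1],z],N)])
p=camera_params("scene"); im,d=camera("scene"); cv2.imwrite("pics/scur.png",cv2.resize(im[210:340,150:290],None,fx=5,fy=4.5*5/4.5*.9,interpolation=cv2.INTER_CUBIC))
E
python3 pl.py 3 167.35 -.026 .034 3
```

```text
t 20.9 p [ 0.4968 -0.214   0.1109] tool z [ 0.01   0.004 -1.   ] x [-0.977  0.211 -0.009] F [ 0.7 -0.5 -2.2] w 0.054
J [ 0.14  0.22  0.21  1.82 -0.06  1.1   1.73]
store xyz [-0.2958 -0.4769  0.1109]
3 rows: [0.11 0.17 0.15] [ 0.001  -0.0024  0.0256]  -> [ 0.493 -0.22   0.034]
```

View pics/scur.png

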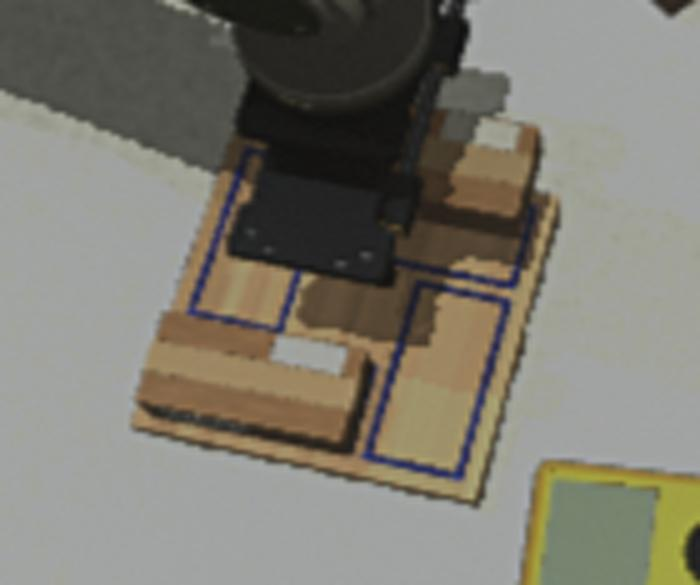

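Call:
send_rows --pt "0.1 0.2 0.2 0.002 -0.0035 0.018 1" --pt "0.1 0.2 0.2 0.002 -0.0035 0.018 1" --pt "0 0 0 0 0 0.018 1" --pt "0 0 0 0 0 0.01 1" --pt "0 0 0 0 0 0 1" --pt "0 0 0 0 0 0 1" --pt "0 0 0 0 0 0 1" --pt "0 0 0 0 0 0 1" --pt "0 0 0 0 0 0 1" --pt "0 0 0 0 0 0 1"

```text
time: 21.95
ee_pos: [0.4946, -0.2212, 0.0491]
eef_rot: [0.11, 0.994, 0.001, 0.004]
ft_force: [0.2, 0.6, -2.1]
width: 0.0539
```

```bash
python3 pl.py 3 167.35 -.026 .031 2
```

```text
t 21.95 p [ 0.4946 -0.2212  0.0491] tool z [ 0.009  0.    -1.   ] x [-0.976  0.219 -0.009] F [ 0.2  0.6 -2.1] w 0.0539
J [ 0.16  0.29  0.2   1.88 -0.08  0.97  1.75]
store xyz [-0.3005 -0.4828  0.0491]
2 rows: [0.06 0.25 0.01] [0.0011 0.0003 0.0091]  -> [ 0.493 -0.22   0.031]
```

Call:
send_rows --pt "0 0.3 0 0.001 0 0.006 1" --pt "0 0.2 0 0.001 0 0.006 1" --pt "0 0 0 0 0 0.004 1" --pt "0 0 0 0 0 0.003 1" --pt "0 0 0 0 0 0 1" --pt "0 0 0 0 0 0 1" --pt "0 0 0 0 0 0 -0.2" --pt "0 0 0 0 0 0 -1" --pt "0 0 0 0 0 0 -1" --pt "0 0 0 0 0 0 -1"

```text
time: 23.0
ee_pos: [0.4934, -0.2208, 0.0294]
eef_rot: [0.11, 0.994, 0.001, 0.0]
ft_force: [0.4, 0.3, -0.4]
width: 0.0702
```

Run:
```python
from h import *
status()
c3=np.array([.633,-.0166]); y=133.7; a=np.radians(y); g=c3-.027*np.array([np.cos(a),np.sin(a)]); print(g)
T=cur(); p=T[:3,3].copy(); p[2]=.16
plan([(T[:3,:3],p,None),(Rdown(y),[g[0]-.02,g[1]-.05,.17],None),(Rdown(y),[g[0],g[1],.10],None)])
```

```text
t 23.0 p [ 0.4934 -0.2208  0.0294] tool z [ 0.001  0.002 -1.   ] x [-0.976  0.218 -0.001] F [ 0.4  0.3 -0.4] w 0.0702
J [ 0.16  0.32  0.2   1.89 -0.08  0.94  1.75]
store xyz [-0.3015 -0.4819  0.0294]
[ 0.65165383 -0.03612011]
3 rows: [ 0.  0. -0.] [-0.      0.0001 -0.0435]  -> [ 0.493 -0.221  0.16 ]
5 rows: [ 0.03 -0.    6.74] [-0.0132  0.0369 -0.0019]  -> [ 0.632 -0.086  0.17 ]
2 rows: [ 0.  0. -0.] [0.0112 0.0245 0.035 ]  -> [ 0.652 -0.036  0.1  ]
```

Run:
```python
from h import *
for n in ("top","scene"):
    P=np.load(f"/tmp/{n}P.npy"); q=(P[...,2]>.06)&(P[...,2]<.2)&(P[...,0]>.66)&(P[...,0]<1)&(P[...,1]>-.25)&(P[...,1]<.03); Q=P[q]; print(n,np.percentile(Q,[1,99],axis=0), Q[:,0].min())
```

```text
top [[ 0.77710542 -0.1908195   0.06070543]
 [ 0.92915336 -0.04456162  0.12284228]] 0.767450740132749
scene [[ 0.77844366 -0.19036486  0.06071073]
 [ 0.93120114 -0.05035486  0.12282573]] 0.7698182673700595
```

Call:
send_rows --pt "0 0 0 0 0 -0.02 -1" --pt "0 0 0 0 0 -0.04 -1" --pt "0 0 0 0 0 -0.045 -1" --pt "0 0 0 0 0 -0.03 -1" --pt "0 0 6.7 -0.013 0.037 0 -1" --pt "0 0 6.7 -0.013 0.037 0 -1" --pt "0 0 6.7 -0.013 0.037 0 -1" --pt "0 0 6.7 -0.013 0.037 0 -1" --pt "0 0 6.7 -0.013 0.037 0 -1" --pt "0 0 0 0 0 0 -1"

```text
time: 24.0
ee_pos: [0.6363, -0.0824, 0.1706]
eef_rot: [0.404, 0.915, 0.002, 0.001]
ft_force: [-0.7, 1.1, 0.3]
width: 0.0869
```

Run:
```python
from h import *
status()
T0=cur(); p=camera_params("wrist"); im,d=camera("wrist"); cv2.imwrite("pics/w5.png",im); K,T=p["camera_matrix"],p["world_from_camera"]
P=cloud(d,K,T); hsv=cv2.cvtColor(im,cv2.COLOR_BGR2HSV)
m=((P[...,2]>.038)&(P[...,2]<.056)&(d>0)&(hsv[...,1]>50)&(hsv[...,0]<25)&(np.hypot(P[...,0]-.633,P[...,1]+.017)<.08)).astype(np.uint8)
k,l,s,c=cv2.connectedComponentsWithStats(m); i=1+np.argmax(s[1:,4]); print(s[i],cv2.minAreaRect((P[l==i][:,:2]*1000).astype(np.float32)))
im,d=camera("scene"); cv2.imwrite("pics/s5.png",im)
cv2.imwrite("pics/s5c.png",cv2.resize(im[150:340,150:340],None,fx=3,fy=3,interpolation=cv2.INTER_CUBIC))
```

```text
t 24.0 p [ 0.6363 -0.0824  0.1706] tool z [ 0.004  0.003 -1.   ] x [-0.673  0.74  -0.   ] F [-0.7  1.1  0.3] w 0.0869
J [-0.08  0.39  0.19  1.48 -0.08  1.28  0.85]
store xyz [-0.1177 -0.4058  0.1706]
[ 276   58   64  129 6981] ((633.9806518554688, -14.575462341308594), (53.345882415771484, 109.87643432617188), 43.80266189575195)
```

View pics/w5.png

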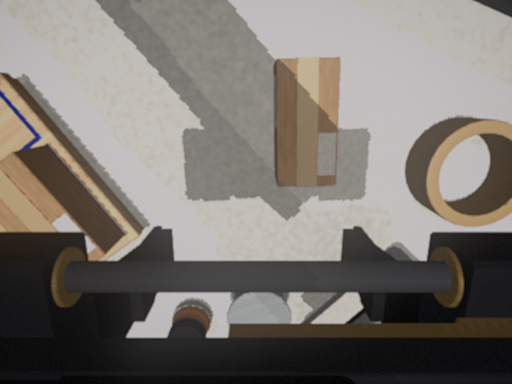

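View pics/s5c.png

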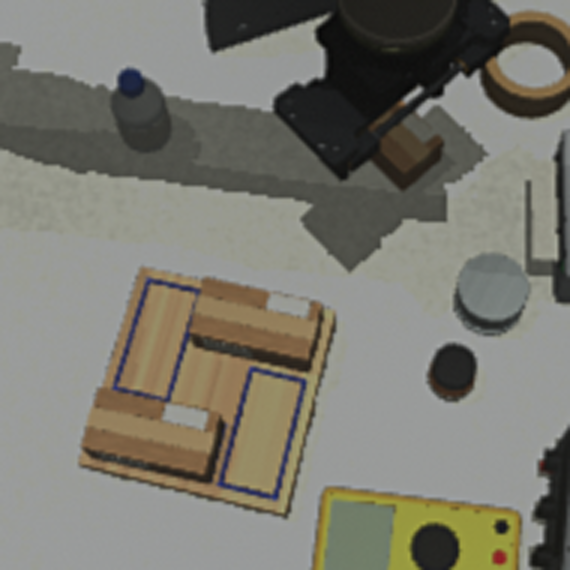

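Run:
```python
from h import *
A=Rdown(133.8)
plan([(A,[.6527,-.034,.10],3),(A,[.6527,-.034,.0],4)])
```

```text
3 rows: [ 0.05  0.02 -0.5 ] [0.0086 0.0166 0.0237]  -> [ 0.653 -0.034  0.1  ]
4 rows: [0. 0. 0.] [-0.    -0.     0.025]  -> [ 0.653 -0.034  0.   ]
```

Call:
send_rows --pt "0 0 -0.5 0.0086 0.0166 0.022 -1" --pt "0 0 -0.5 0.0086 0.0166 0.022 -1" --pt "0 0 -0.5 0.0086 0.0166 0.022 -1" --pt "0 0 0 0 0 0 -1" --pt "0 0 0 0 0 0.012 -1" --pt "0 0 0 0 0 0.01 -1" --pt "0 0 0 0 0 0 -1" --pt "0 0 0 0 0 0 -1" --pt "0 0 0 0 0 0 -1" --pt "0 0 0 0 0 0 -1"

```text
time: 25.1
ee_pos: [0.6511, -0.0471, 0.0852]
eef_rot: [0.397, 0.918, -0.0, 0.005]
ft_force: [-0.8, -0.1, 0.3]
width: 0.087
```

Run:
```python
from h import *
status()
A=Rdown(133.8)
plan([(A,[.6527,-.034,.0],4)])
```

```text
t 25.1 p [ 0.6511 -0.0471  0.0852] tool z [ 0.009 -0.005 -1.   ] x [-0.685  0.728 -0.009] F [-0.8 -0.1  0.3] w 0.087
J [-0.12  0.47  0.16  1.54 -0.08  1.12  0.81]
store xyz [-0.0909 -0.3784  0.0852]
4 rows: [ 0.04  0.13 -0.13] [0.0022 0.0025 0.0213]  -> [ 0.653 -0.034  0.   ]
```

Call:
send_rows --pt "0 0.2 0 0.0045 0.005 0.01 -1" --pt "0 0.2 0 0.0045 0.005 0.015 -1" --pt "0 0.1 0 0 0 0.02 -1" --pt "0 0 0 0 0 0.02 -1" --pt "0 0 0 0 0 0.015 -1" --pt "0 0 0 0 0 0.003 -1" --pt "0 0 0 0 0 0 -1" --pt "0 0 0 0 0 0 1" --pt "0 0 0 0 0 0 1" --pt "0 0 0 0 0 0 1"

```text
time: 26.1
ee_pos: [0.6535, -0.0287, -0.0035]
eef_rot: [0.395, 0.919, 0.002, 0.001]
ft_force: [0.2, 0.6, -0.2]
width: 0.0706
```

Run:
```python
from h import *
status()
im,d=camera("wrist"); cv2.imwrite("pics/w6.png",im)
```

```text
t 26.1 p [ 0.6535 -0.0287 -0.0035] tool z [ 0.003  0.004 -1.   ] x [-0.687  0.726  0.001] F [ 0.2  0.6 -0.2] w 0.0706
J [-0.13  0.58  0.14  1.59 -0.1   0.98  0.8 ]
store xyz [-0.082  -0.3622 -0.0035]
```

View pics/w6.png

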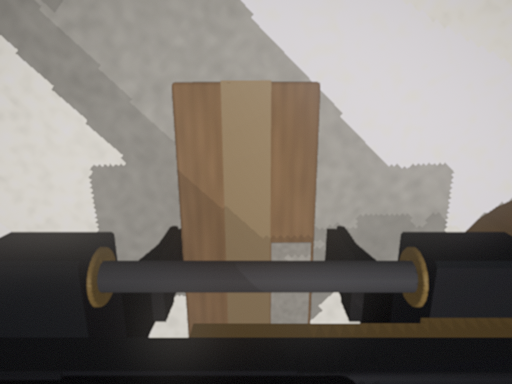

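Call:
send_rows --pt "0 0 0 0 0 0 1" --pt "0 0 0 0 0 0 1" --pt "0 0 0 0 0 0 1" --pt "0 0 0 0 0 0 1" --pt "0 0 0 0 0 0 1" --pt "0 0 0 0 0 -0.01 1" --pt "0 0 0 0 0 -0.04 1" --pt "0 0 0 0 0 -0.045 1" --pt "0 0 0 0 0 -0.045 1" --pt "0 0 0 0 0 -0.045 1"

```text
time: 27.15
ee_pos: [0.6482, -0.0295, 0.1825]
eef_rot: [0.395, 0.918, -0.001, -0.005]
ft_force: [0.8, 1.1, -1.2]
width: 0.0534
```

Run:
```python
from h import *
status()
t=tplace(4,77.35,.0236); A=Rdown(77.35); print(t)
plan([(A,[t[0],t[1],.16],None),(A,[t[0],t[1],.05],None)])
im,d=camera("wrist"); cv2.imwrite("pics/w7.png",im)
```

```text
t 27.15 p [ 0.6482 -0.0295  0.1825] tool z [-0.01   0.003 -1.   ] x [-0.687  0.726  0.01 ] F [ 0.8  1.1 -1.2] w 0.0534
J [-0.15  0.4   0.17  1.43 -0.07  1.33  0.78]
store xyz [-0.0872 -0.3611  0.1825]
[ 0.41807436 -0.25626157]
7 rows: [-0.08 -0.05  8.01] [-0.0204 -0.0434  0.0033]  -> [ 0.418 -0.256  0.16 ]
3 rows: [ 0.  0. -0.] [0.     0.     0.0367]  -> [ 0.418 -0.256  0.05 ]
```

View pics/w7.png

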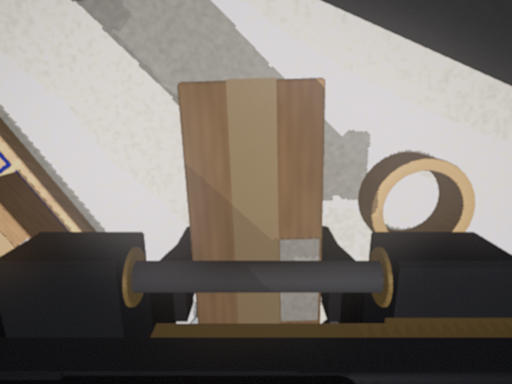

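Call:
send_rows --pt "0 0 8 -0.0205 -0.0434 0 1" --pt "0 0 8 -0.0205 -0.0434 0 1" --pt "0 0 8 -0.0205 -0.0434 0 1" --pt "0 0 8 -0.0205 -0.0434 0 1" --pt "0 0 8 -0.0205 -0.0434 0 1" --pt "0 0 8 -0.0205 -0.0434 0 1" --pt "0 0 7 -0.018 -0.038 0.01 1" --pt "0 0 0 0 0 0.01 1" --pt "0 0 0 0 0 0 1" --pt "0 0 0 0 0 0 1"

```text
time: 28.2
ee_pos: [0.4196, -0.259, 0.177]
eef_rot: [0.787, 0.617, 0.009, 0.003]
ft_force: [-0.2, -0.1, -2.2]
width: 0.0537
```

```bash
python3 pl.py 4 77.35 .0236 .09 2
```

```text
t 28.2 p [ 0.4196 -0.259   0.177 ] tool z [ 0.018  0.007 -1.   ] x [0.239 0.971 0.011] F [-0.2 -0.1 -2.2] w 0.0537
J [ 0.05  0.04  0.43  1.88 -0.03  1.22  0.25]
store xyz [-0.3843 -0.4903  0.177 ]
2 rows: [ 0.46 -0.3  -0.6 ] [ 0.0008 -0.0016  0.0435]  -> [ 0.418 -0.256  0.09 ]
```

Call:
send_rows --pt "0.5 -0.3 -0.6 0.001 -0.0016 0.03 1" --pt "0.5 -0.3 -0.6 0.001 -0.0016 0.03 1" --pt "0 0 0 0 0 0.025 1" --pt "0 0 0 0 0 0.02 1" --pt "0 0 0 0 0 0.01 1" --pt "0 0 0 0 0 0 1" --pt "0 0 0 0 0 0 1" --pt "0 0 0 0 0 0 1" --pt "0 0 0 0 0 0 1" --pt "0 0 0 0 0 0 1"

```text
time: 29.25
ee_pos: [0.4289, -0.2534, 0.0644]
eef_rot: [0.775, 0.632, 0.002, 0.004]
ft_force: [-1.0, 0.1, -2.1]
width: 0.0537
```

```bash
python3 pl.py 4 77.35 .0236 .031 3
python3 - <<'E'
from h import *
im,d=camera("top"); cv2.imwrite("pics/t6.png",cv2.resize(im[180:275,265:370],None,fx=6,fy=6,interpolation=cv2.INTER_CUBIC))
E
```

```text
t 29.25 p [ 0.4289 -0.2534  0.0644] tool z [ 0.007 -0.004 -1.   ] x [ 0.202  0.979 -0.002] F [-1.   0.1 -2.1] w 0.0537
J [ 0.06  0.19  0.42  1.98 -0.09  0.98  0.32]
store xyz [-0.3735 -0.4885  0.0644]
3 rows: [0.15 0.04 0.33] [-0.0017 -0.0034  0.0111]  -> [ 0.418 -0.256  0.031]
```

View pics/scur.png

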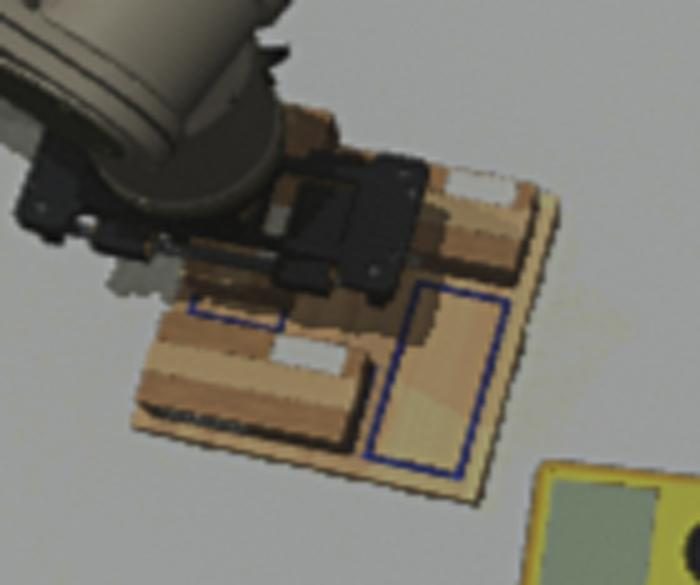

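Call:
send_rows --pt "0.2 0 0.5 -0.002 -0.004 0 1" --pt "0.2 0 0.5 -0.002 -0.004 0 1" --pt "0 0 0 -0.001 -0.002 0 1" --pt "0 0 0 0 0 0.006 1" --pt "0 0 0 0 0 0.006 1" --pt "0 0 0 0 0 0 1" --pt "0 0 0 0 0 0 1" --pt "0 0 0 0 0 0 1" --pt "0 0 0 0 0 0 1" --pt "0 0 0 0 0 0 1"

```text
time: 30.35
ee_pos: [0.417, -0.2566, 0.0512]
eef_rot: [0.781, 0.624, -0.001, 0.001]
ft_force: [-0.4, 0.1, -1.8]
width: 0.0541
```

```bash
python3 pl.py 4 77.35 .0236 .031 3
```

```text
t 30.35 p [ 0.417  -0.2566  0.0512] tool z [ 0.    -0.002 -1.   ] x [ 0.221  0.975 -0.002] F [-0.4  0.1 -1.8] w 0.0541
J [ 0.07  0.2   0.43  2.01 -0.1   0.96  0.32]
store xyz [-0.3857 -0.4871  0.0512]
3 rows: [ 0.01  0.04 -0.05] [0.0002 0.0003 0.0067]  -> [ 0.418 -0.256  0.031]
```

View pics/scur.png

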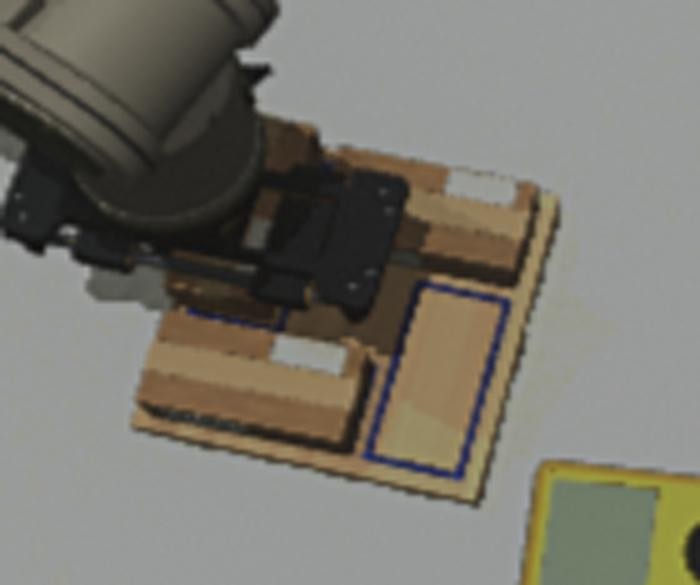

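Call:
send_rows --pt "0 0 0 0 0 0.006 1" --pt "0 0 0 0 0 0.006 1" --pt "0 0 0 0 0 0.005 1" --pt "0 0 0 0 0 0.003 1" --pt "0 0 0 0 0 0.001 1" --pt "0 0 0 0 0 0 1" --pt "0 0 0 0 0 0 -0.2" --pt "0 0 0 0 0 0 -1" --pt "0 0 0 0 0 0 -1" --pt "0 0 0 0 0 0 -1"

```text
time: 31.4
ee_pos: [0.4177, -0.2569, 0.0293]
eef_rot: [0.782, 0.624, -0.0, 0.001]
ft_force: [-0.3, -0.2, -0.4]
width: 0.0702
```

```bash
python3 pl.py 4 77.35 .0236 .031 3
python3 - <<'E'
from h import *
T=cur(); p=T[:3,3].copy(); p[2]=.2
A=RstoreF(60); g=shelf(.028,.14,-.0565)-GZ*A[:,2]; print(g)
plan([(T[:3,:3],p,None),(Rdown(140),[.46,-.05,.30],None),(RstoreF(75),g+np.array([-.0,-.05,.1]),None),(A,g,None)])
E
```

```text
t 31.4 p [ 0.4177 -0.2569  0.0293] tool z [ 0.001 -0.002 -1.   ] x [ 0.222  0.975 -0.002] F [-0.3 -0.2 -0.4] w 0.0702
J [ 0.08  0.23  0.42  2.02 -0.12  0.91  0.34]
store xyz [-0.3852 -0.4876  0.0293]
3 rows: [ 0.03  0.03 -0.05] [ 0.0002  0.0001 -0.0006]  -> [ 0.418 -0.256  0.031]
[0.45047985 0.21977017 0.16866472]
4 rows: [ 0. -0.  0.] [-0.0001  0.0001 -0.0427]  -> [ 0.418 -0.257  0.2  ]
8 rows: [ 0.    0.01 -7.85] [ 0.0249  0.0123 -0.0125]  -> [ 0.46 -0.05  0.3 ]
8 rows: [-1.01 -1.69 -7.65] [0.0082 0.0276 0.0037]  -> [0.45  0.17  0.269]
3 rows: [-0. -5.  0.] [0.0056 0.0155 0.0335]  -> [0.45  0.22  0.169]
```

Call:
send_rows --pt "0 0 0 0 0 -0.02 -1" --pt "0 0 0 0 0 -0.04 -1" --pt "0 0 0 0 0 -0.045 -1" --pt "0 0 0 0 0 -0.045 -1" --pt "0 0 -8 0.025 0.012 -0.015 -1" --pt "0 0 -8 0.025 0.012 -0.015 -1" --pt "0 0 -8 0.025 0.012 -0.015 -1" --pt "0 0 -8 0.025 0.012 -0.013 -1" --pt "0 0 -8 0.025 0.012 -0.013 -1" --pt "0 0 -8 0.025 0.012 -0.013 -1"

```text
time: 32.45
ee_pos: [0.4672, -0.1013, 0.2713]
eef_rot: [0.451, 0.893, -0.001, 0.0]
ft_force: [0.9, 0.7, 0.1]
width: 0.0867
```

Run:
```python
from h import *
status()
A=RstoreF(60); g=shelf(.028,.14,-.0565)-GZ*A[:,2]
plan([(Rdown(201),[.45,.10,.29],None),(A,g,None)])
im,d=camera("scene"); cv2.imwrite("pics/s8.png",cv2.resize(im[210:340,150:290],None,fx=5,fy=4.5,interpolation=cv2.INTER_CUBIC))
```

```text
t 32.45 p [ 0.4672 -0.1013  0.2713] tool z [-0.    -0.002 -1.   ] x [-0.593  0.805 -0.002] F [0.9 0.7 0.1] w 0.0867
J [-0.14 -0.03  0.25  1.74  0.01  1.43  0.74]
store xyz [-0.2819 -0.3611  0.2713]
9 rows: [-0.02  0.   -8.29] [ 0.0103  0.0218 -0.0021]  -> [0.45 0.1  0.29]
4 rows: [-0.04 -7.5  -0.15] [-0.0049  0.0278  0.0322]  -> [0.45  0.22  0.169]
```

View pics/s8.png

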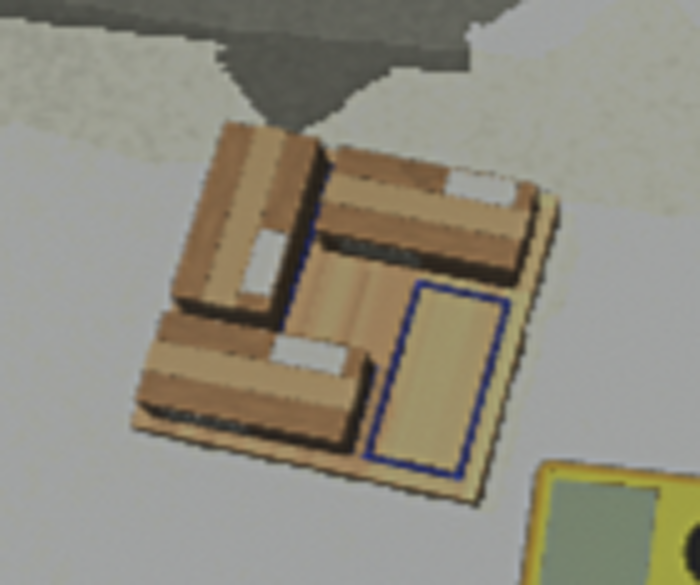

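Call:
send_rows --pt "0 0 -8.3 0.0103 0.022 -0.002 -1" --pt "0 0 -8.3 0.0103 0.022 -0.002 -1" --pt "0 0 -8.3 0.0103 0.022 -0.002 -1" --pt "0 0 -8.3 0.0103 0.022 -0.002 -1" --pt "0 0 -8.3 0.0103 0.022 -0.002 -1" --pt "0 0 -8.3 0.0103 0.022 -0.002 -1" --pt "0 0 -8.3 0.0103 0.022 -0.002 -1" --pt "0 0 -8.3 0.0103 0.022 -0.002 -1" --pt "0 0 -8.3 0.0103 0.022 -0.002 -1" --pt "0 0 0 0 0 0 -1"

```text
time: 33.5
ee_pos: [0.4472, 0.114, 0.292]
eef_rot: [-0.206, 0.978, -0.001, 0.002]
ft_force: [-0.5, -0.3, 0.6]
width: 0.087
```

Run:
```python
from h import *
status()
A=RstoreF(60); g=shelf(.028,.14,-.0565)-GZ*A[:,2]
plan([(A,g,None)])
```

```text
t 33.5 p [0.4472 0.114  0.292 ] tool z [ 0.004 -0.    -1.   ] x [-0.915 -0.404 -0.004] F [-0.5 -0.3  0.6] w 0.087
J [-0.38 -0.07  0.03  1.74  0.    1.47  1.63]
store xyz [-0.2212 -0.1536  0.292 ]
4 rows: [ 0.12 -7.45  0.55] [-0.0048  0.0242  0.0327]  -> [0.45  0.22  0.169]
```

Call:
send_rows --pt "0 -7.4 0.5 -0.005 0.024 0.032 -1" --pt "0 -7.4 0.5 -0.005 0.024 0.032 -1" --pt "0 -7.4 0.5 -0.005 0.024 0.032 -1" --pt "0 -7.4 0.5 -0.005 0.024 0.03 -1" --pt "0 0 0 0 0 0 -1" --pt "0 0 0 0 0 0 -1" --pt "0 0 0 0 0 0 -1" --pt "0 0 0 0 0 0 -1" --pt "0 0 0 0 0 0 -1" --pt "0 0 0 0 0 0 -1"

```text
time: 34.5
ee_pos: [0.4567, 0.2164, 0.1752]
eef_rot: [-0.171, 0.949, 0.054, 0.259]
ft_force: [-0.4, -0.2, 0.4]
width: 0.087
```

```bash
python3 meas.py wrist; python3 go.py .028 .08 -.0565 3
```

```text
wrist [ 227  150   75  110 7146] Y [-82. -58. -30.] s [-0. 35. 82.] n [46. 47. 47.]
((41.20625686645508, -56.336883544921875), (53.474693298339844, 84.00068664550781), 89.89979553222656)
t 34.55 p [0.4567 0.2165 0.1752] tool z [ 0.474  0.191 -0.86 ] x [-0.807 -0.296 -0.511] F [-0.9 -0.1  0.2] w 0.087
J [-0.41 -0.29 -0.18  2.28  0.1   0.63  1.27]
store xyz [-0.1747 -0.0618  0.1752]
t 34.55 p [0.4567 0.2165 0.1752] tool z [ 0.474  0.191 -0.86 ] x [-0.807 -0.296 -0.511] F [-0.9 -0.1  0.2] w 0.087
J [-0.41 -0.29 -0.18  2.28  0.1   0.63  1.27]
store xyz [-0.1747 -0.0618  0.1752]
3 rows: [ 0.07  0.24 -0.41] [0.0026 0.0017 0.0211]  -> [0.478 0.231 0.117]
```

View pics/wcur.png

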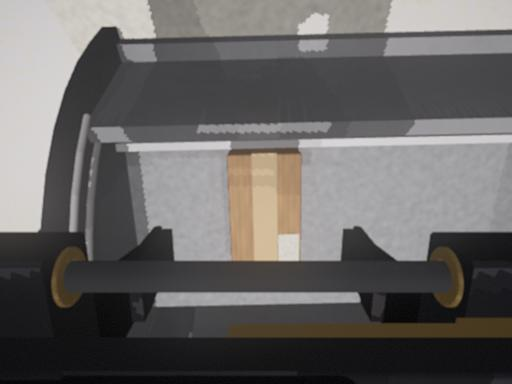

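Call:
send_rows --pt "0 0.3 -0.4 0.0026 0.0018 0.02 -1" --pt "0 0.3 -0.4 0.0026 0.0018 0.02 -1" --pt "0 0.2 -0.4 0.0026 0.0018 0.015 -1" --pt "0 0 0 0 0 0.01 -1" --pt "0 0 0 0 0 0.01 -1" --pt "0 0 0 0 0 0.01 -1" --pt "0 0 0 0 0 0 -1" --pt "0 0 0 0 0 0 -1" --pt "0 0 0 0 0 0 -1" --pt "0 0 0 0 0 0 -1"

```text
time: 35.6
ee_pos: [0.4916, 0.2366, 0.0978]
eef_rot: [-0.181, 0.949, 0.051, 0.255]
ft_force: [-0.6, 0.5, -0.7]
width: 0.0873
```

```bash
python3 go.py .028 .027 -.0565 3
```

```text
t 35.6 p [0.4916 0.2366 0.0978] tool z [ 0.466  0.188 -0.865] x [-0.805 -0.317 -0.502] F [-0.6  0.5 -0.7] w 0.0873
J [-0.38 -0.07 -0.22  2.27  0.23  0.43  1.16]
store xyz [-0.1348 -0.056   0.0978]
3 rows: [ 0.07  0.05 -0.03] [ 0.001  -0.0002  0.0098]  -> [0.503 0.241 0.071]
```

Call:
send_rows --pt "0 0 0 0.001 0 0.01 -1" --pt "0 0 0 0.001 0 0.01 -1" --pt "0 0 0 0.001 0 0.007 -1" --pt "0 0 0 0 0 0.001 -1" --pt "0 0 0 0 0 0 -1" --pt "0 0 0 0 0 0 1" --pt "0 0 0 0 0 0 1" --pt "0 0 0 0 0 0 1" --pt "0 0 0 0 0 0 1" --pt "0 0 0 0 0 0 1"

```text
time: 36.65
ee_pos: [0.5033, 0.2415, 0.0705]
eef_rot: [-0.181, 0.948, 0.051, 0.256]
ft_force: [-0.3, 0.0, 0.5]
width: 0.0546
```

```bash
python3 go.py .028 .027 -.0565 3
```

```text
t 36.65 p [0.5033 0.2415 0.0705] tool z [ 0.466  0.189 -0.864] x [-0.804 -0.317 -0.503] F [-0.3  0.   0.5] w 0.0546
J [-0.38  0.01 -0.22  2.27  0.32  0.36  1.08]
store xyz [-0.1221 -0.0558  0.0705]
3 rows: [ 0.08  0.07 -0.03] [ 0.0001 -0.0002 -0.0002]  -> [0.503 0.241 0.071]
```

Call:
send_rows --pt "0 0 0 0 0 0 1" --pt "0 0 0 0 0 0 1" --pt "0 0 0 0 0 0 1" --pt "0 0 0 0 0 0 1" --pt "0 0 0 0 0 -0.005 1" --pt "0 0 0 0 0 -0.01 1" --pt "0 0 0 0 0 -0.02 1" --pt "0 0 0 0 0 -0.03 1" --pt "0 0 0 0 0 -0.03 1" --pt "0 0 0 0 0 0 1"

```text
time: 37.7
ee_pos: [0.4546, 0.2223, 0.1555]
eef_rot: [-0.181, 0.949, 0.051, 0.253]
ft_force: [0.9, 0.6, -2.6]
width: 0.0536
```

Run:
```python
from h import *
status()
t=tplace(2,77.35,-.027); print(t)
T=cur()
plan([(RstoreF(75),T[:3,3]+[0,-.06,.10],None),(Rdown(201),[.46,.08,.30],None),(Rdown(140),[.50,-.08,.28],None),(Rdown(77.35),[t[0],t[1],.2],None)])
im,d=camera("wrist"); cv2.imwrite("pics/w9.png",im)
```

```text
t 37.7 p [0.4546 0.2223 0.1555] tool z [ 0.462  0.189 -0.866] x [-0.806 -0.318 -0.499] F [ 0.9  0.6 -2.6] w 0.0536
J [-0.4  -0.26 -0.21  2.29  0.1   0.59  1.27]
store xyz [-0.1745 -0.0556  0.1555]
[ 0.53147022 -0.29442096]
3 rows: [ 0.12  4.98 -0.01] [-0.0074 -0.0185 -0.0335]  -> [0.455 0.162 0.256]
2 rows: [0.04 7.5  0.3 ] [ 0.008  -0.0393 -0.0243]  -> [0.46 0.08 0.3 ]
8 rows: [0.   0.   7.63] [-0.0073 -0.0203  0.0025]  -> [ 0.5  -0.08  0.28]
8 rows: [0.   0.   7.83] [-0.0276 -0.007   0.01  ]  -> [ 0.531 -0.294  0.2  ]
```

View pics/w9.png

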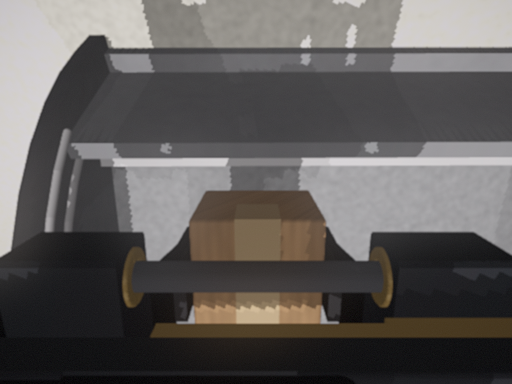

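Call:
send_rows --pt "0 5 0 -0.0074 -0.01 -0.035 1" --pt "0 5 0 -0.0074 -0.018 -0.035 1" --pt "0 5 0 -0.0074 -0.02 -0.035 1" --pt "0 7.5 0.3 0.008 -0.039 -0.024 1" --pt "0 7.5 0.3 0.008 -0.039 -0.024 1" --pt "0 0 7.6 -0.0073 -0.021 0.002 1" --pt "0 0 7.6 -0.0073 -0.021 0.002 1" --pt "0 0 7.6 -0.0073 -0.021 0.002 1" --pt "0 0 7.6 -0.0073 -0.021 0.002 1" --pt "0 0 7.6 -0.0073 -0.021 0.002 1"

```text
time: 38.75
ee_pos: [0.5008, -0.0204, 0.2811]
eef_rot: [0.153, 0.988, -0.009, -0.022]
ft_force: [0.7, -0.1, -3.0]
width: 0.0537
```

Run:
```python
from h import *
status()
t=tplace(2,77.35,-.027)
plan([(Rdown(125),[.51,-.12,.26],None),(Rdown(77.35),[t[0],t[1],.18],None)])
```

```text
t 38.75 p [ 0.5008 -0.0204  0.2811] tool z [-0.046 -0.011 -0.999] x [-0.952  0.303  0.04 ] F [ 0.7 -0.1 -3. ] w 0.0537
J [-0.22  0.06  0.18  1.63 -0.    1.5   1.21]
store xyz [-0.2209 -0.2983  0.2811]
5 rows: [-0.42 -0.35  7.47] [-0.0126 -0.016   0.0042]  -> [ 0.51 -0.12  0.26]
6 rows: [0.   0.   7.94] [-0.0298 -0.0043  0.0133]  -> [ 0.531 -0.294  0.18 ]
```

Call:
send_rows --pt "-0.4 -0.4 7.5 -0.0126 -0.016 0.003 1" --pt "-0.4 -0.4 7.5 -0.0126 -0.016 0.003 1" --pt "-0.4 -0.4 7.5 -0.0126 -0.016 0.003 1" --pt "-0.4 -0.4 7.5 -0.0126 -0.016 0.003 1" --pt "-0.4 -0.4 7.5 -0.0126 -0.016 0.003 1" --pt "0 0 8 -0.03 -0.0043 0.01 1" --pt "0 0 8 -0.03 -0.0043 0.01 1" --pt "0 0 8 -0.03 -0.0043 0.01 1" --pt "0 0 8 -0.03 -0.0043 0.01 1" --pt "0 0 8 -0.03 -0.0043 0.01 1"

```text
time: 39.75
ee_pos: [0.531, -0.2758, 0.1981]
eef_rot: [0.756, 0.654, -0.009, -0.002]
ft_force: [0.3, -0.0, -2.5]
width: 0.054
```

Run:
```python
from h import *
status()
t=tplace(2,77.35,-.027)
plan([(Rdown(77.35),[t[0],t[1],.15],3)])
```

```text
t 39.75 p [ 0.531  -0.2758  0.1981] tool z [-0.016 -0.008 -1.   ] x [ 0.144  0.99  -0.011] F [ 0.3 -0.  -2.5] w 0.054
J [ 0.02  0.3   0.46  1.56 -0.12  1.32  0.35]
store xyz [-0.2869 -0.5469  0.1981]
3 rows: [-0.28  0.21  1.46] [-0.006   0.0014  0.0161]  -> [ 0.531 -0.294  0.15 ]
```

Call:
send_rows --pt "-0.3 0.2 1.4 -0.006 0.0014 0.016 1" --pt "-0.3 0.2 1.4 -0.006 0.0014 0.016 1" --pt "-0.3 0.2 1.4 -0.005 0.0014 0.016 1" --pt "0 0 0 0 0 0.02 1" --pt "0 0 0 0 0 0.02 1" --pt "0 0 0 0 0 0.01 1" --pt "0 0 0 0 0 0 1" --pt "0 0 0 0 0 0 1" --pt "0 0 0 0 0 0 1" --pt "0 0 0 0 0 0 1"

```text
time: 40.75
ee_pos: [0.5252, -0.3009, 0.0839]
eef_rot: [0.785, 0.619, -0.008, -0.004]
ft_force: [-0.2, -0.5, -2.7]
width: 0.0533
```

```bash
python3 pl.py 2 77.35 -.027 .07 2
```

```text
t 40.75 p [ 0.5252 -0.3009  0.0839] tool z [-0.017 -0.004 -1.   ] x [ 0.234  0.972 -0.007] F [-0.2 -0.5 -2.7] w 0.0533
J [ 0.07  0.42  0.46  1.67 -0.19  1.11  0.35]
store xyz [-0.3015 -0.5681  0.0839]
2 rows: [-0.45  0.21 -0.44] [0.0039 0.0024 0.0069]  -> [ 0.531 -0.294  0.07 ]
```

View pics/scur.png

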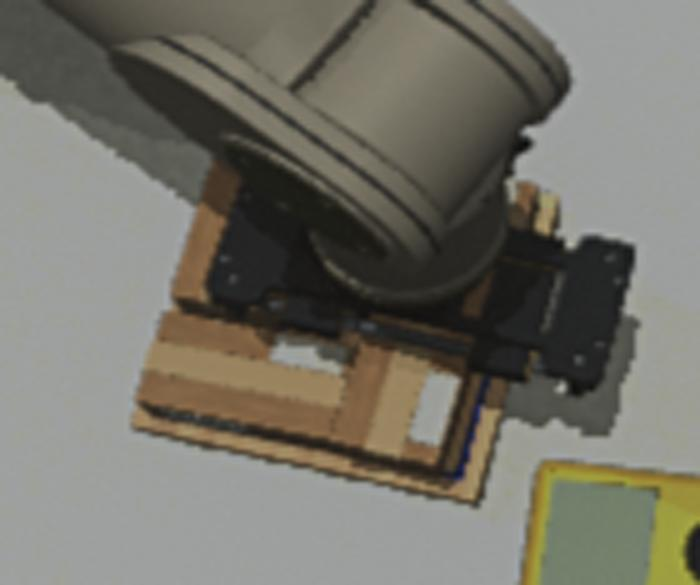

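Call:
send_rows --pt "-0.5 0.2 -0.4 0.004 0.0024 0 1" --pt "-0.4 0.2 -0.4 0.004 0.0024 0 1" --pt "0 0 0 0 0 0 1" --pt "0 0 0 0 0 0 1" --pt "0 0 0 0 0 0 1" --pt "0 0 0 0 0 0 1" --pt "0 0 0 0 0 0 1" --pt "0 0 0 0 0 0 1" --pt "0 0 0 0 0 0 1" --pt "0 0 0 0 0 0 1"

```text
time: 41.8
ee_pos: [0.5332, -0.2939, 0.0855]
eef_rot: [0.781, 0.625, 0.001, 0.002]
ft_force: [0.2, -0.1, -1.8]
width: 0.0539
```

```bash
python3 pl.py 2 77.35 -.027 .055 3
```

```text
t 41.8 p [ 0.5332 -0.2939  0.0855] tool z [ 0.004 -0.001 -1.   ] x [0.219 0.976 0.   ] F [ 0.2 -0.1 -1.8] w 0.0539
J [ 0.07  0.41  0.46  1.68 -0.2   1.1   0.36]
store xyz [-0.2915 -0.5645  0.0855]
3 rows: [ 0.08 -0.    0.  ] [-0.0003 -0.0005  0.0102]  -> [ 0.531 -0.294  0.055]
```

Call:
send_rows --pt "0.1 0 0 -0.0005 -0.001 0.01 1" --pt "0.1 0 0 -0.0005 -0.001 0.01 1" --pt "0 0 0 0 0 0.01 1" --pt "0 0 0 0 0 0.008 1" --pt "0 0 0 0 0 0.005 1" --pt "0 0 0 0 0 0 1" --pt "0 0 0 0 0 0 1" --pt "0 0 0 0 0 0 1" --pt "0 0 0 0 0 0 1" --pt "0 0 0 0 0 0 1"

```text
time: 42.85
ee_pos: [0.5306, -0.2944, 0.0381]
eef_rot: [0.781, 0.625, -0.0, -0.0]
ft_force: [0.2, -0.5, -2.2]
width: 0.0537
```

```bash
python3 pl.py 2 77.35 -.027 .026 3
```

```text
t 42.85 p [ 0.5306 -0.2944  0.0381] tool z [-0.  0. -1.] x [0.219 0.976 0.   ] F [ 0.2 -0.5 -2.2] w 0.0537
J [ 0.08  0.47  0.44  1.71 -0.23  1.01  0.38]
store xyz [-0.294  -0.564   0.0381]
3 rows: [-0.01 -0.    0.01] [0.     0.0003 0.004 ]  -> [ 0.531 -0.294  0.026]
```

View pics/scur.png

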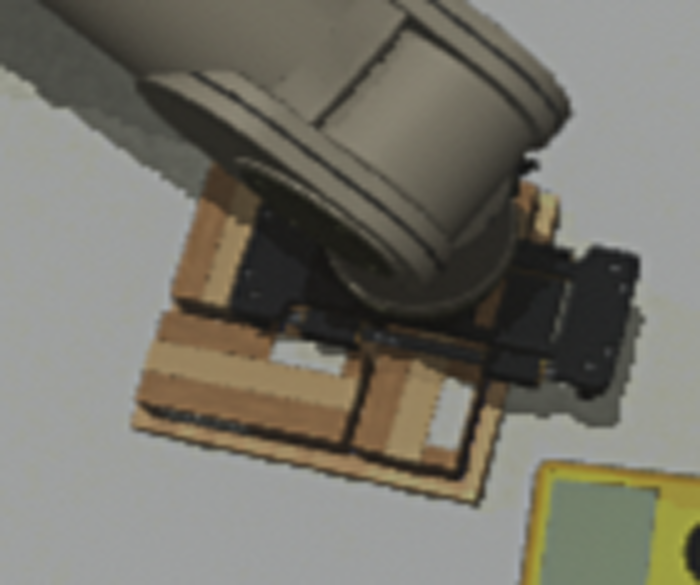

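Lower the last 12 mm, pause, open.

Call:
send_rows --pt "0 0 0 0 0.0003 0.004 1" --pt "0 0 0 0 0.0003 0.004 1" --pt "0 0 0 0 0 0.003 1" --pt "0 0 0 0 0 0.001 1" --pt "0 0 0 0 0 0 1" --pt "0 0 0 0 0 0 1" --pt "0 0 0 0 0 0 -0.2" --pt "0 0 0 0 0 0 -1" --pt "0 0 0 0 0 0 -1" --pt "0 0 0 0 0 0 -1"

```text
time: 43.9
ee_pos: [0.5321, -0.2949, 0.0262]
eef_rot: [0.781, 0.625, 0.001, 0.001]
ft_force: [-0.2, 0.1, -0.3]
width: 0.07
```

Call:
send_rows --pt "0 0 0 0 0 -0.01 -1" --pt "0 0 0 0 0 -0.02 -1" --pt "0 0 0 0 0 -0.03 -1" --pt "0 0 0 0 0 -0.04 -1" --pt "0 0 0 0 0 -0.045 -1" --pt "0 0 0 -0.02 0 -0.04 -1" --pt "0 0 0 -0.04 0 -0.02 -1" --pt "0 0 0 -0.045 0 0 -1" --pt "0 0 0 -0.045 0 0 -1" --pt "0 0 0 -0.045 0 0 -1"

```text
time: 44.9
ee_pos: [0.4933, -0.4837, 0.2491]
eef_rot: [0.776, 0.631, 0.003, 0.004]
ft_force: [0.8, -0.1, 0.5]
width: 0.0871
```

Run:
```python
from h import *
status()
a=np.radians(-SYAW); Rm=np.array([[np.cos(a),-np.sin(a)],[np.sin(a),np.cos(a)]])
for n,box in (("top",(270,180,365,272)),("scene",(165,220,275,335))):
    p=camera_params(n); im,d=camera(n); K,T=p["camera_matrix"],p["world_from_camera"]; P=cloud(d,K,T); cv2.imwrite(f"pics/{n}_end.png",im)
    u0,v0,u1,v1=box; cv2.imwrite(f"pics/{n}_endc.png",cv2.resize(im[v0:v1,u0:u1],None,fx=5,fy=5,interpolation=cv2.INTER_CUBIC))
    Z=P[...,2]; q=(d>0)&(Z>.068)&(Z<.088); L=((P[...,:2]-SLAB)@Rm.T)*1000
    for k,(cx,cy,hx,hy) in {1:(-30,-58,55,27),2:(58,-30,27,55),3:(30,58,55,27),4:(-58,30,27,55)}.items():
        m=q&(abs(L[...,0]-cx)<hx+3)&(abs(L[...,1]-cy)<hy+3); m=cv2.morphologyEx(m.astype(np.uint8),cv2.MORPH_OPEN,np.ones((2,2)))>0; pts=L[m].astype(np.float32)
        print(n,k,m.sum(),"mean-off",np.round((pts.max(0)+pts.min(0))/2-[cx,cy],1),"rect",[np.round(v,1) for v in cv2.minAreaRect(pts)],"z",Z[m].mean().round(4))
    D=P-SO; X,Y,Zs=D@SX,D@SY,D@SZ; r=np.hypot(X,Zs-.03); th=np.degrees(np.arctan2(Zs-.03,-X)); q=(r>.232)&(r<.262)&(abs(Y)<.03)&(th>15)&(th<110)&(im.max(-1)<50); print("pull",q.sum(),np.percentile(th[q],[2,50,98]) if q.sum() else 0)
```

```text
t 44.9 p [ 0.4933 -0.4837  0.2491] tool z [ 0.01  -0.002 -1.   ] x [ 0.204  0.979 -0.   ] F [ 0.8 -0.1  0.5] w 0.0871
J [ 0.35  0.5   0.55  1.23 -0.26  1.47  0.67]
store xyz [-0.3984 -0.7263  0.2491]
top 1 662 mean-off [-39.7  90.7] rect [array([-66.1,  35.3]), array([116.3, 325.6]), np.float64(18.1)] z 0.0789
top 2 642 mean-off [  6.5 -14.3] rect [array([ 59.5, -44.2]), array([ 62.6, 130. ]), np.float64(6.2)] z 0.0755
top 3 635 mean-off [-70.8  38.6] rect [array([-47.4,  79.7]), array([ 88.4, 296.9]), np.float64(70.0)] z 0.0791
top 4 649 mean-off [-44.5  38.6] rect [array([-84.9,  77. ]), array([ 85.6, 242.9]), np.float64(23.1)] z 0.0804
pull 90 [88.54015155 90.04664211 92.51111816]
scene 1 489 mean-off [ 98.2 -86.1] rect [array([  87.4, -125. ]), array([ 59. , 335.1]), np.float64(48.7)] z 0.0818
scene 2 923 mean-off [ 56.9 -82.7] rect [array([  97.7, -125.7]), array([ 87.3, 314.8]), np.float64(20.5)] z 0.0781
scene 3 840 mean-off [  56.9 -138.8] rect [array([ 80.5, -90.7]), array([116.7, 386.4]), np.float64(17.3)] z 0.0814
scene 4 842 mean-off [ 112.7 -114.8] rect [array([  30.6, -103.4]), array([101.3, 437.6]), np.float64(33.5)] z 0.0797
pull 93 [88.74428208 90.53811773 93.24493201]
```

View pics/scene_end.png

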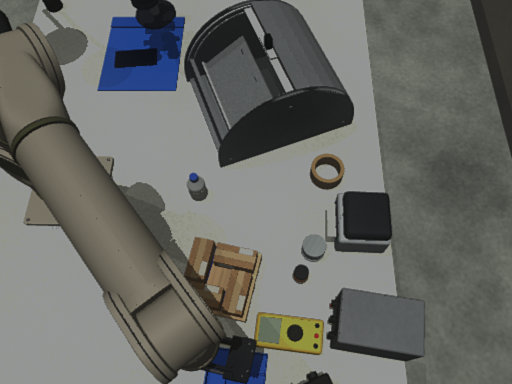

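View pics/top_endc.png

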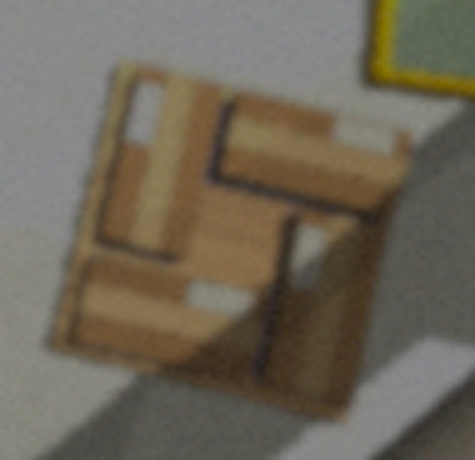

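Run:
```python
from h import *
a=np.radians(-SYAW); Rm=np.array([[np.cos(a),-np.sin(a)],[np.sin(a),np.cos(a)]])
for n in ("top","scene"):
    p=camera_params(n); im,d=camera(n); K,T=p["camera_matrix"],p["world_from_camera"]; P=cloud(d,K,T)
    Z=P[...,2]; q=(d>0)&(Z>.071)&(Z<.086); L=((P[...,:2]-SLAB)@Rm.T)*1000
    for k,(cx,cy,hx,hy) in {1:(-30,-58,55,27),2:(58,-30,27,55),3:(30,58,55,27),4:(-58,30,27,55)}.items():
        m=q&(abs(L[...,0]-cx)<hx+9)&(abs(L[...,1]-cy)<hy+9)
        kk,l,s,_=cv2.connectedComponentsWithStats(m.astype(np.uint8),connectivity=4); i=1+np.argmax(s[1:,4]); pts=L[l==i].astype(np.float32)
        r=cv2.minAreaRect(pts); print(n,k,s[i,4],"off",np.round(np.array(r[0])-[cx,cy],1),np.round(r[1],1),round(r[2],1))
```

```text
top 1 649 off [-0.9 -1.9] [110.6  54.8] 0.9
top 2 637 off [ 1.1 -3.5] [ 55.4 110.1] 0.2
top 3 629 off [ 1.1 -1. ] [111.1  54.2] 0.3
top 4 652 off [-3.3  0.2] [ 54.1 110.5] 1.8
scene 1 356 off [20.2  1.3] [72.  53.3] 0.8
scene 2 912 off [ 2.4 -1.1] [ 54.6 111.5] 0.2
scene 3 829 off [2.  1.2] [110.8  55.6] 0.5
scene 4 816 off [-2.2  2.2] [ 55.2 110.8] 1.9
```

```bash
python3 -c "
from h import *
print(read_state()['joint_vel'].round(3)); print(close_job())"
```

```text
[-0.043 -0.016 -0.029  0.019 -0.006 -0.003 -0.005]
the job is handed in; nothing more can be done
None
```

I rolled the shutter fully up by its pull and left it up. I then set the three cartons down in the free outlines: left store carton in outline 3, bench carton in outline 4, right store carton in outline 2. The job was handed in at about 45 s of the 72 s; it reports no verdict.

**Last checks**
- **Cartons:** in the last top view all four centres lie within about 4 mm of their outlines (limit 12) and within 2° of square. The scene view agrees for outlines 2 to 4. Its reading for carton 4, the one already laid, was 20 mm off, which I put down to the arm partly hiding it. The top view gives 2 mm for it.
- **Shutter:** the pull sits at about 90–91° on its arc, where 91.4° is fully up, so the joint is about 1.15 rad.
- **Bystanders:** the bottle, tape, solder, flux jar and multimeter look unmoved. The parts tray was partly hidden by the arm, so I did not re-check it.
- **Robot:** the gripper was clear of everything, with almost no wrist force.

**What disagreed**
- **Fingertips:** the wrist camera showed them about 30 mm further back than the given `tip_extent`. My first grasp of the left carton closed on nothing and left the carton where it was. All later grasps used the seen tip position.
- **Shutter start:** it stood about 0.1 rad open at the start, not fully closed.

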